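# Hook a dropped key out of an avionics chassis slot

### The arm

A 6-joint arm with a two-finger parallel gripper is mounted at the origin on the work surface. World frame = base frame: x ahead of the robot, y to its left, z up, the work surface at z = 0. Lengths are in m, angles in rad, forces in N, time in s.
With the tool pointing down it reaches from about 0.25 to 0.775 m from the base axis. Payload 8.9 kg.
Tool frame: the origin (TCP) lies at the very end of the fingers, on their centre line; the grasp point (between the pads) lies 19 mm behind it; y points along the fingers, x is the direction in which the jaws open and shut, and the axes are right-handed (so a half turn about y gives the same grasp; the last joint's range is limited). The gripper opens to 85 mm and grips with 20 to 120 N. Pads are 22 mm wide; open, the fingers measure 114 mm over their backs; the gripper's body (76 mm by 85 mm) begins 54 mm behind the grasp point. The pads swing forward as they close: fully open they stand 13 mm farther back than shut.
Start: joints at [-1.485, 0.291, -0.153, 1.127, 0, 1.431], TCP at [0.117, -0.512, 0.194] pointing down, gripper open.
Joint ranges: [-2.52, 2.52], [-0.91, 1.74], [-1.3, 1.37], [-1.96, 2.02], [-1.52, 1.47], [-3.14, 3.14]. Speed limits (rad/s): [2.22, 2.22, 2.79, 3.14, 3.14, 3.14].

### API

Orientations are given as a unit quaternion [w, x, y, z].
In Python, from plant import bot gives the robot as it stands.
- The arm moves only by the tool apply_moves, never from a script. Its argument "motion" is a list of rows, each an object of numbers: "rx", "ry", "rz": the turn, a rotation vector about the tool's x, y, z in degrees; "tx", "ty", "tz": the shift along the tool's x, y, z in cm; "jaw": the opening, from 0 (shut) to 1 (fully open). In form: [{"rx": .., "ry": .., "rz": .., "tx": .., "ty": .., "tz": .., "jaw": ..}, ...]. A call has 1 to 12 rows; each row shifts and turns the pose as measured when the row begins, along the tool's axes as they then stand; what a row does not reach is not made up. A row lasts 1/8 s, in which the tool goes at most 62.5 mm and 10.7 degrees, less where a joint would pass 70% of its speed; a pose out of reach is approached as far as the arm can. A call is refused whole if a number of a shift passes 6.25 or a number of a turn 10.7, either way. A call with a gripper value outside its range is refused whole. The fingers move at their own pace and stop on an object; "grip_force" is the grip in N (left out, the last holds). Time passes only in rows, so rows that do not move let the fingers close. It gives the time, the measured TCP pose, the force and the opening at its end, in the units of the state.
- bot.observe(): the state, without advancing time (a new reading comes with each control period).
- bot.read_camera(name): name is "side" or "top" or "wrist"; returns the picture (400x640x3 uint8, red, green, blue); there is no depth.
- bot.camera_info(name): a dict with "camera_matrix" (3x3 intrinsics, pixels), "xyz" and "orientation" of the camera in the world; the wrist camera has in their place "T_tool_cam" (4x4, takes a point from camera to tool coordinates, whose origin is the TCP and whose axes are the tool frame's). Camera axes: x right, y up, looking along -z (the intrinsics and any distortion apply to the point x, -y, -z); pixel columns grow to the right and rows downward; lengths in m; the calibration is good to about 2 mm. A picture is of the moment at which its call begins: read the wrist's pose just before it. camera_info takes no time and is no camera call.
- bot.sign_off(): hands the job in, once; it reports no verdict.
Trained networks look in the newest picture that a camera, given by its name, has taken for a name from the list of things; names that differ only in an ending like _2 or _b are one class to them, and where a whole thing is asked for, a point or a joint stands for the part that bears it (a point fixed in the world has none). Each returns a list of dicts, best first, with "conf" (0 to 1); they miss things now and then, are a little off and sometimes report something else, mostly with a low value. They report only what shows in the picture. A call takes as long as a camera call. They do not tell look-alikes from the thing itself.
- bot.trace(thing, camera): "pixels" (400x640 bool, what is visible of it) and "box" ([centre column, centre row, width, height] in pixels, round what is visible of it).
- bot.spot_point(thing, camera): "point" ([row, column] in pixels: a listed point, or the origin of a listed thing).
The state is a dict: "clock": time; "q": joint angles; "joint_vel": joint speeds; "tau": joint torques, N m; "tool_pos": TCP position; "ee_rot": TCP orientation; "ft_force": force on the tool from outside, world axes, zero at the start; "torque": the same for the moment, N m; "finger_gap": finger opening in m.
Only numpy, scipy, OpenCV 4.12 (cv2) and the standard library are available. Lean on these libraries where they do the work, as an engineer would, in place of code of your own. Each camera call takes 0.05 s, during which the arm holds its last target. There are 200 camera calls.

### The job

A steel key has dropped into the narrow slot of the avionics chassis. Draw the hooked pick out of its holder by the shank, set it down and take it again by its handle, then reach in behind the key and drag it out with the pick - never touching the key with the gripper - so that the whole key lies flat on the chassis's sill, clear of the slot. Finally lay the pick down on the blue mat, not touching the chassis or the key, and leave everything else where it stands.

Things in the scene. Friction and masses are not known exactly. Their poses are not given: they have to be found in the camera images.
- chassis: grey avionics chassis, fixed: x -45 to +165 mm, y 0 to 165 mm, top deck 42 mm above the mat; modules up to 78 mm high on the deck at x above 125 mm. Its one slot runs along +y from the mouth at y = 0; a sill lies in front (y below 0). Origin under the middle of the mouth, at mat level; z up; y points into the slot.
- slot_mouth (a point): middle of the slot's mouth, on its floor, 12 mm above the mat and 30 mm below the deck; axes as the chassis. The slot is 18 mm wide (x -9 to +9 mm), open at the top and front, closed at y = 150 mm. Its straight walls are plain, no chamfer.
- sill (a point): centre of the flat sill's top, 12 mm above the mat, level with the slot floor; axes as the chassis. The sill is 90 mm square and reaches from the mouth 90 mm to -y; its edges have no rim.
- holder: low fixed aluminium tool holder, a tunnel with clear roof over the bare mat: inside 34 mm wide, 38 high; outside 46 wide, 42 high; two pairs of bolted feet, 4 mm thick with 4 mm bolt heads, reach 43 mm either side. Origin under the middle of its open mouth, at mat level; z up; +y points out of the mouth; closed 210 mm to -y.
- pick_handle (a point): centre of the hooked pick's black handle, a bar 22 mm wide (x), 90 long (y), 30 high (z), 15 mm above its underside; z up, +y towards the hook. Pick 0.08 to 0.13 kg, loose, mass centre about 20 mm to +y of here. At the start the pick stands in the holder, handle under the roof, only the last 60 mm or so sticking out; it must come out some 200 mm along the holder's +y to free the handle.
- pick_shank (a point): point on the axis of the pick's steel shank (8 x 8 mm), 172 mm to +y of the handle's centre and 26 mm above the pick's underside: the middle of what sticks out at the start. The straight shank runs from 45 to 205 mm to +y of the handle's centre. Axes as the handle's.
- pick_tip (a point): lower end of the pick's tine, 201 mm to +y of the handle's centre. The tine is 8 x 8 mm (197 to 205 mm from the handle's centre) and goes straight down from the shank's end to the level of the handle's underside, so the pick stands level on handle and tine, hook down, on a flat surface. Axes as the handle's.
- key_centre (a point): centre of the trapped steel key, a plain loose bar 12 mm wide (x), 40 long (y), 14 high (z), 35 to 70 g; 7 mm above its underside. At the start it lies lengthwise on the slot floor, its centre 55 to 95 mm inside the mouth, free floor beyond it.
- connector: bystander: a small metal connector shell with black insert, 20 x 34 x 24 mm, lying on top of the chassis; origin under its middle
- spool: bystander: bare aluminium spool, 56 mm across, 40 mm high, standing on the mat; origin under its middle
- spray_can: bystander: aluminium spray can, 56 mm across, 150 mm high, standing on the mat; origin under its middle
- screwdriver: bystander: black-handled screwdriver, 180 mm long, lying on the mat; origin under its middle (along its length)
- screw_tray: bystander: grey open screw tray, 100 x 130 x 30 mm, on the mat; origin under its middle
- mug: bystander: white mug, 80 mm across, 90 mm high, standing on the mat; origin under its middle
Mind the look-alikes: they are no part of the job. Leave any turquoise look-alike of the holder alone.

How it is judged:
On the way, in this order (a step that is already met when the one before it is completed fails the run):
1. drawn out of the holder at least by half its handle, the pick stands on the mat and is let go (y of pick_handle in the frame of holder above 0 m and height (world z) of pick_handle below 0.02 m and contact force between the fingers and pick below 0.05 N and linear speed of pick below 0.02 m/s), for 0.1 s.
2. the pick, held in the gripper, drags the key at least 20 mm towards the mouth (contact force between pick and key above 0.02 N and contact force between the fingers and pick above 0.5 N and distance of key_centre from where it was at the start of the episode above 0.02 m).
At the end, for the whole second after the job is handed in: The key lies still and flat on the sill: its centre 18 to 88 mm in front of the mouth and within 45 mm either side of the slot's line, 15 to 23 mm above the mat. The pick lies still on the mat (handle centre below 20 mm) and touches neither chassis nor key. Nothing touched by the robot (y of key_centre in the frame of chassis between -0.088 and -0.018 m and x of key_centre in the frame of chassis between -0.045 and 0.045 m and z of key_centre in the frame of chassis between 0.015 and 0.023 m and linear speed of each of key, pick below 0.01 m/s and height (world z) of pick_handle below 0.02 m and contact force between pick and chassis below 0.02 N and contact force between pick and key below 0.02 N).
It fails at once if the gripper touches the key (contact force between the fingers and key above 0.3 N).
It fails at once if a bystander is moved by more than 30 mm (distance of any of connector, spool, spray_can, screwdriver, screw_tray, mug from where it was at the start of the episode above 0.03 m).
It also fails if it takes over 58 s, if anything falls off the work surface, if the arm or the gripper's body presses on something with over 40 N, if the wrist force passes 120 N, or if a joint passes its speed limit or range.

## Working session

There is one attempt and no reset: what is moved stays moved. The work goes in short steps, Python scripts to look and compute and a tool call to move; the robot and the scene stay as the last step left them, time stands still between calls to the robot, and variables do not carry over. Pictures are saved under pics/ and viewed, about 8 in all and at most 12, crops included, and the job is handed in when it is done.

Besides the shell and the picture viewer there is one more tool, called after "Request:" as name(argument=value, ...), one argument or row to a line, values as JSON. apply_moves: Moves the arm, as the interface text tells. Its arguments: {"type":"object","properties":{"motion":{"type":"array"},"grip_force":{"type":"number"}},"required":["motion"]}

```bash
mkdir -p pics; ls; cat > h.py <<'E'
import numpy as np, cv2
from scipy.spatial.transform import Rotation as R
from plant import bot
def rot(q): return R.from_quat([q[1],q[2],q[3],q[0]]).as_matrix()
def campose(name,st=None):
    ci=bot.camera_info(name)
    K=np.array(ci["camera_matrix"])
    if "T_tool_cam" in ci:
        st=st or bot.observe(); T=np.eye(4);T[:3,:3]=rot(st["ee_rot"]);T[:3,3]=st["tool_pos"]
        T=T@np.array(ci["T_tool_cam"])
        return K,T[:3,:3],T[:3,3]
    return K,rot(ci["orientation"]),np.array(ci["xyz"])
def ray(name,rc,st=None,P=None):
    K,Rm,t=P or campose(name,st)
    d=np.linalg.inv(K)@np.array([rc[1],rc[0],1.]); d=Rm@np.array([d[0],-d[1],-d[2]])
    return t,d
def onz(name,rc,z,st=None,P=None):
    t,d=ray(name,rc,st,P); return t+d*(z-t[2])/d[2]
def proj(p,P):
    K,Rm,t=P; c=Rm.T@(np.array(p)-t); u=K@np.array([c[0],-c[1],-c[2]]); return np.array([u[1],u[0]])/u[2]  # row,col
def snap(name,fn):
    im=bot.read_camera(name); cv2.imwrite("pics/"+fn,im[...,::-1]); return im
E
python3 - <<'E'
from h import *
print(bot.observe()); 
for c in ("top","side","wrist"):
    print(c,bot.camera_info(c))
    snap(c,c+"0.png")
Z={"slot_mouth":.012,"sill":.012,"chassis":0,"holder":0,"pick_handle":.015,"pick_shank":.026,"pick_tip":0,"key_centre":.019,"connector":.042,"spool":0,"spray_can":0,"screwdriver":0,"screw_tray":0,"mug":0}
for c in ("top","side"):
  for n,z in Z.items():
    for r in bot.spot_point(n,c)[:3]:
        print(c,n,round(r["conf"],2),np.round(r["point"],1),np.round(onz(c,r["point"],z)[:2],3))
E
cd pics; python3 -c "
import cv2,numpy as np
cv2.imwrite('a.png',np.vstack([cv2.resize(cv2.imread(f),(480,300)) for f in ('top0.png','side0.png')]))"
```

```text
pics
{'clock': 0.0, 'q': array([-1.48531046e+00,  2.91294685e-01, -1.54138096e-01,  1.12672399e+00,
        8.07757049e-06,  1.43152499e+00]), 'joint_vel': array([ 0.00091402, -0.00133147, -0.00066493, -0.00028185,  0.00102313,
       -0.00130556]), 'tau': array([ 1.74258171e-04, -5.37134957e+01,  3.31372368e+01,  1.59360375e-02,
       -1.63975169e-04, -8.17037318e-06]), 'tool_pos': array([ 0.11698415, -0.51128051,  0.19342048]), 'ee_rot': array([ 0.55326816, -0.55256596,  0.44110365, -0.44044611]), 'ft_force': array([-0.02598619, -0.05322143, -0.0507414 ]), 'torque': array([ 0.00220924, -0.02361617,  0.00758958]), 'finger_gap': 0.08567547484320215}
top {'camera_matrix': array([[393.38832263,   0.        , 324.43668644],
       [  0.        , 393.38832263, 201.15389322],
       [  0.        ,   0.        ,   1.        ]]), 'xyz': array([ 0.38799112, -0.0039939 ,  1.21276614]), 'orientation': array([ 0.71410428,  0.04654565, -0.04930702, -0.69674773])}
side {'camera_matrix': array([[451.10391107,   0.        , 315.39456412],
       [  0.        , 451.10391107, 203.63301357],
       [
[... 1525 characters left out ...]
257.4 272.1] [0.572 0.201]
side sill 0.93 [244.2 273.8] [0.588 0.145]
side chassis 0.86 [260.  272.5] [0.573 0.195]
side holder 0.74 [180.8 354.8] [ 0.465 -0.31 ]
side pick_shank 0.46 [177.7 360.3] [ 0.443 -0.284]
side pick_tip 0.39 [186.8 354.1] [ 0.459 -0.264]
side key_centre 0.47 [275.5 261.4] [0.567 0.284]
side key_centre 0.32 [168.6 324.4] [ 0.578 -0.338]
side connector 0.72 [261.  231.2] [0.641 0.28 ]
side spool 0.47 [176.4 275.6] [ 0.732 -0.269]
side spray_can 0.64 [187.9 356. ] [ 0.451 -0.258]
side screwdriver 0.5 [189.8 243.2] [ 0.797 -0.143]
side screwdriver 0.31 [169.9 321.7] [ 0.595 -0.366]
side screw_tray 0.93 [170. 324.] [ 0.587 -0.368]
side mug 0.78 [332.3 324.1] [0.39  0.399]
```

View pics/top0.png

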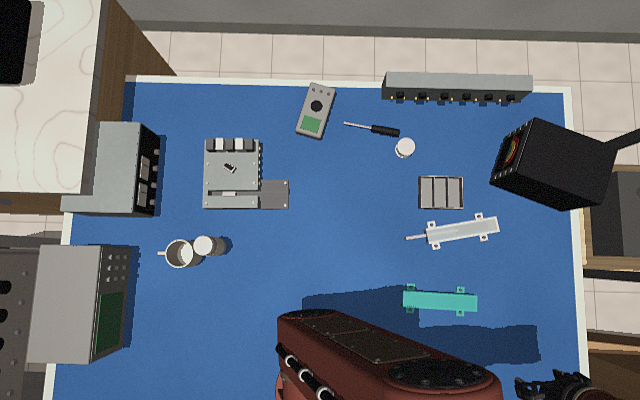

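View pics/side0.png

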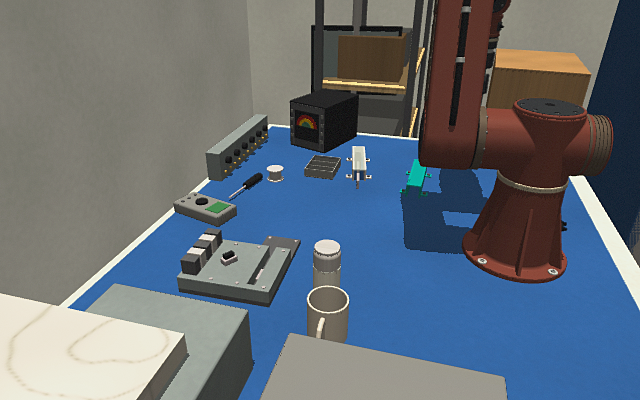

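The top view shows the real holder at about (460,230), its shank pointing left and ending near (406,238). The chassis is at (235,175) with its sill at (275,193). The turquoise decoy is at (440,300).

```bash
cat >> h.py <<'E'
def axes():
    s=bot.observe(); M=rot(s["ee_rot"]); print("t",round(s["clock"],2),"tcp",np.round(s["tool_pos"],4),"x",np.round(M[:,0],3),"y",np.round(M[:,1],3),"z",np.round(M[:,2],3),"gap",round(s["finger_gap"],4),"F",np.round(s["ft_force"],1)); return s,M
E
python3 - <<'E'
from h import *
s,M=axes()
im=bot.read_camera("top")
for n,z in (("holder",.042),("chassis",.042)):
  for r in bot.trace(n,"top")[:2]:
    print(n,r["conf"],r["box"])
    rr,cc=np.nonzero(r["pixels"]); 
    P=np.array([onz("top",(a,b),z)[:2] for a,b in zip(rr,cc)],np.float32)
    print(cv2.minAreaRect(P), cv2.boxPoints(cv2.minAreaRect(P)).round(3).tolist())
E
```

```text
t 1.55 tcp [ 0.117  -0.5118  0.194 ] x [ 0.223 -0.975 -0.   ] y [-0.  0. -1.] z [ 0.975  0.223 -0.   ] gap 0.0853 F [-0.3  0.7 -0.1]
holder 0.89 [439.8, 298.6, 73.3, 31.1]
((0.26531970500946045, -0.3471089005470276), (0.21434272825717926, 0.08039851486682892), 86.8724136352539) [[0.21899999678134918, -0.4519999921321869], [0.30000001192092896, -0.4560000002384186], [0.3109999895095825, -0.24199999868869781], [0.23100000619888306, -0.23800000548362732]]
holder 0.55 [461.2, 230.3, 76.2, 35.4]
((0.4717814028263092, -0.41694313287734985), (0.08461829274892807, 0.22424018383026123), 9.412681579589844) [[0.41200000047683716, -0.31299999356269836], [0.4480000138282776, -0.5339999794960022], [0.5320000052452087, -0.5210000276565552], [0.4950000047683716, -0.29899999499320984]]
chassis 0.61 [247.2, 175.4, 87.6, 67.9]Traceback (most recent call last):
  File "<stdin>", line 8, in <module>
  File "h.py", line 18, in onz
    t,d=ray(name,rc,st,P); return t+d*(z-t[2])/d[2]
        ~~~^^^^^^^^^^^^^^
  File "h.py", line 14, in ray
    K,Rm,t=P or campose(name,st)
                ~~~~~~~^^^^^^^^^
  File "h.py", line 6, in campose
    ci=bot.camera_info(name)
ValueError: time passes only in moves, steps and waits
```

Request:
apply_moves(
  motion=[
    {"ry": -8.65, "tz": 3.73, "tx": -1.63, "jaw": 1},
    {"ry": -8.65, "tz": 3.93, "tx": -1.05, "jaw": 1},
    {"ry": -8.65, "tz": 4.05, "tx": -0.45, "jaw": 1},
    {"ry": -8.65, "tz": 4.07, "tx": 0.17, "jaw": 1},
    {"ry": -8.65, "tz": 4.0, "tx": 0.78, "jaw": 1},
    {"ry": -8.65, "tz": 3.83, "tx": 1.37, "jaw": 1},
    {"ry": -8.65, "tz": 3.58, "tx": 1.93, "jaw": 1},
    {"ry": -8.65, "tz": 3.25, "tx": 2.45, "jaw": 1},
    {"ry": -8.65, "tz": 2.85, "tx": 2.91, "jaw": 1},
    {"ry": -8.65, "tz": 2.38, "tx": 3.3, "jaw": 1},
    {"jaw": 1},
  ],
)

```text
$.motion[0]: bad value
```

```bash
python3 - <<'E'
from h import *
s,M=axes(); P=campose("wrist",s); print(np.round(np.degrees(s["q"])))
snap("wrist","w1.png")
for n,z in (("pick_shank",.026),("pick_tip",0),("holder",0),("pick_handle",.015)):
    for r in bot.spot_point(n,"wrist")[:2]: print(n,round(r["conf"],2),np.round(r["point"],1),np.round(onz("wrist",r["point"],z,P=P)[:2],4))
E
```

```text
t 1.7 tcp [ 0.117  -0.5118  0.194 ] x [ 0.223 -0.975 -0.   ] y [ 0.  0. -1.] z [0.975 0.223 0.   ] gap 0.0855 F [1.2 0.1 0. ]
[-85.  17.  -9.  65.   0.  82.]
```

View pics/w1.png

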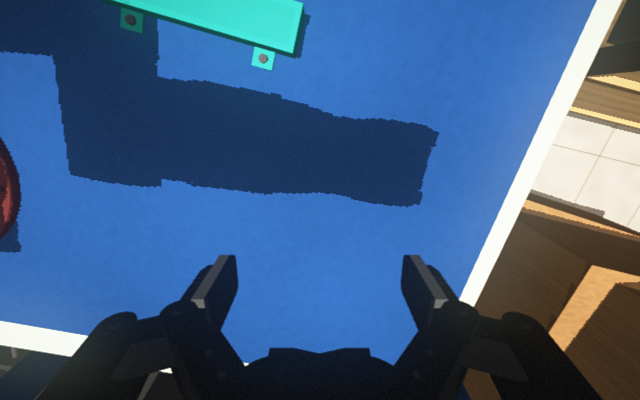

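The move was refused, so nothing moved. I'll give all the fields this time.

Request:
apply_moves(
  motion=[
    {"rx": 0, "ry": -8.65, "rz": 0, "tx": -1.63, "ty": 0, "tz": 3.73, "jaw": 1},
    {"rx": 0, "ry": -8.65, "rz": 0, "tx": -1.05, "ty": 0, "tz": 3.93, "jaw": 1},
    {"rx": 0, "ry": -8.65, "rz": 0, "tx": -0.45, "ty": 0, "tz": 4.05, "jaw": 1},
    {"rx": 0, "ry": -8.65, "rz": 0, "tx": 0.17, "ty": 0, "tz": 4.07, "jaw": 1},
    {"rx": 0, "ry": -8.65, "rz": 0, "tx": 0.78, "ty": 0, "tz": 4.0, "jaw": 1},
    {"rx": 0, "ry": -8.65, "rz": 0, "tx": 1.37, "ty": 0, "tz": 3.83, "jaw": 1},
    {"rx": 0, "ry": -8.65, "rz": 0, "tx": 1.93, "ty": 0, "tz": 3.58, "jaw": 1},
    {"rx": 0, "ry": -8.65, "rz": 0, "tx": 2.45, "ty": 0, "tz": 3.25, "jaw": 1},
    {"rx": 0, "ry": -8.65, "rz": 0, "tx": 2.91, "ty": 0, "tz": 2.85, "jaw": 1},
    {"rx": 0, "ry": -8.65, "rz": 0, "tx": 3.3, "ty": 0, "tz": 2.38, "jaw": 1},
    {"rx": 0, "ry": 0, "rz": 0, "tx": 0, "ty": 0, "tz": 0, "jaw": 1},
  ],
)

```text
clock: 3.32
tool_pos: [0.4496, -0.2567, 0.1942]
ee_rot: [-0.702, 0.704, 0.075, -0.074]
ft_force: [0.2, 0.3, 1.0]
finger_gap: 0.0853
```

```bash
python3 - <<'E'
from h import *
s,M=axes(); P=campose("wrist",s); print(np.round(np.degrees(s["q"])))
snap("wrist","w2.png")
for n,z in (("pick_shank",.026),("pick_tip",0),("holder",0),("pick_handle",.015)):
    for r in bot.spot_point(n,"wrist")[:2]: print(n,round(r["conf"],2),np.round(r["point"],1),np.round(onz("wrist",r["point"],z,P=P)[:2],4))
E
```

```text
t 3.33 tcp [ 0.4496 -0.2567  0.1942] x [0.978 0.21  0.001] y [ 0.002 -0.003 -1.   ] z [-0.21   0.978 -0.003] gap 0.0853 F [0.2 0.3 1. ]
[-38.  16. -10.  64.  -0.  40.]
pick_shank 0.62 [193.8 315.9] [ 0.4511 -0.2852]
pick_tip 0.8 [166.4 320.2] [ 0.4503 -0.255 ]
holder 0.88 [206.5 311.5] [ 0.4504 -0.3128]
holder 0.88 [124.8 180.2] [ 0.2662 -0.2398]
```

View pics/w2.png

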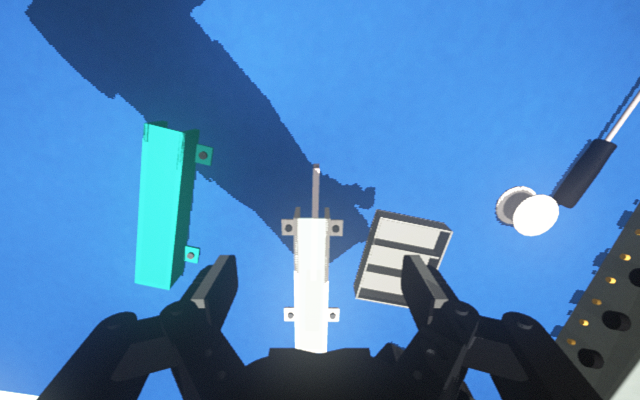

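The wrist view shows the shank at column 316, rows 165–215, and the foot bolts at about (228,289), (228,336), (314,290) and (315,333). The screw tray sits close on the right.

```bash
python3 - <<'E'
from h import *
s,M=axes(); P=campose("wrist",s)
b=[onz("wrist",p,.008,P=P)[:2] for p in ((228,289),(228,336),(314,290),(315,333))]
print(np.round(b,4)); f=(b[0]+b[1])/2; r=(b[2]+b[3])/2; d=f-r; print("front",f,"len",np.linalg.norm(d),"yaw",np.degrees(np.arctan2(d[1],d[0])), "cross yaw",[np.degrees(np.arctan2(*(b[i+1]-b[i])[::-1])) for i in (0,2)])
im=cv2.imread("pics/w2.png")
g=im[155:240,270:370].astype(int); 
m=(im[...,0].astype(int)-im[...,2]<40)
for rr in range(160,222,5):
    c=np.nonzero(m[rr,296:340])[0]+296; print(rr,c.min() if len(c) else None,c.max() if len(c) else None,np.round(onz("wrist",(rr,c.mean()),.03,P=P)[:2],4) if len(c) else "")
E
```

```text
t 3.58 tcp [ 0.4474 -0.259   0.1943] x [0.979 0.204 0.001] y [ 0.001 -0.003 -1.   ] z [-0.204  0.979 -0.003] gap 0.0852 F [ 0.5  0.4 -0.4]
[[ 0.4228 -0.35  ]
 [ 0.487  -0.3367]
 [ 0.4493 -0.4943]
 [ 0.5153 -0.4826]]
front [ 0.45489172 -0.3433735 ] len 0.14764608537215643 yaw 100.7096804668423 cross yaw [np.float64(11.692703453499453), np.float64(10.03438149551959)]
160 None None 
165 313 318 [ 0.4405 -0.2504]
170 313 319 [ 0.4423 -0.2564]
175 313 319 [ 0.4436 -0.2626]
180 313 318 [ 0.4442 -0.2689]
185 312 318 [ 0.4449 -0.2753]
190 312 318 [ 0.4462 -0.2817]
195 312 318 [ 0.4475 -0.2882]
200 312 318 [ 0.4488 -0.2947]
205 312 318 [ 0.4502 -0.3013]
210 296 328 [ 0.4495 -0.3084]
215 296 329 [ 0.4521 -0.3149]
220 296 339 [ 0.4575 -0.3209]
```

```bash
cat >> h.py <<'E'
E
python3 - <<'E'
from h import *
s,M=axes(); P=campose("wrist",s)
im=snap("wrist","w3.png")[...,::-1]; s,M=axes()
m=(im[...,0].astype(int)-im[...,2]<40)
L=[]
for rr in range(150,215,3):
    c=np.nonzero(m[rr,296:340])[0]+296
    if 3<len(c)<12: L.append(np.r_[rr,onz("wrist",(rr,c.mean()),.03,P=P)[:2]])
L=np.array(L); print(L[[0,-1]].round(4)); vx,vy,x0,y0=cv2.fitLine(L[:,1:].astype(np.float32),cv2.DIST_HUBER,0,.01,.01).ravel()
u=np.array([vx,vy]); u*=np.sign(u[1]); print("yaw",np.degrees(np.arctan2(u[1],u[0])),"line x at y=-0.28",x0+(-.28-y0)*vx/vy, "tool yaw",np.degrees(np.arctan2(M[1,2],M[0,2])))
g=np.array([x0+(-.28-y0)*vx/vy,-.28]); d=g-s["tool_pos"][:2]; print("to grasp tool cm: tx",100*d@M[:2,0],"tz",100*d@M[:2,2])
E
```

```text
t 3.58 tcp [ 0.4474 -0.259   0.1943] x [0.979 0.204 0.001] y [ 0.001 -0.003 -1.   ] z [-0.204  0.979 -0.003] gap 0.0852 F [ 0.5  0.4 -0.4]
t 3.62 tcp [ 0.4473 -0.259   0.1944] x [0.979 0.204 0.001] y [ 0.001 -0.003 -1.   ] z [-0.204  0.979 -0.003] gap 0.0852 F [-0.6 -0.3  0. ]
[[165.       0.4435  -0.2498]
 [204.       0.4524  -0.2994]]
yaw 100.417145 line x at y=-0.28 0.44920933 tool yaw 101.74948748859603
to grasp tool cm: tx -0.2447954951431134 tz -2.0915896002410217
```

Request:
apply_moves(
  motion=[
    {"rx": 0, "ry": 1.3, "rz": 0, "tx": -0.24, "ty": 0, "tz": -2.1, "jaw": 0.5},
    {"rx": 0, "ry": 0, "rz": 0, "tx": 0, "ty": 4.5, "tz": 0, "jaw": 0.5},
    {"rx": 0, "ry": 0, "rz": 0, "tx": 0, "ty": 4.5, "tz": 0, "jaw": 0.5},
    {"rx": 0, "ry": 0, "rz": 0, "tx": 0, "ty": 4.0, "tz": 0, "jaw": 0.5},
    {"rx": 0, "ry": 0, "rz": 0, "tx": 0, "ty": 0, "tz": 0, "jaw": 0.5},
    {"rx": 0, "ry": 0, "rz": 0, "tx": 0, "ty": 0, "tz": 0, "jaw": 0.5},
  ],
)

```text
clock: 4.38
tool_pos: [0.4498, -0.2911, 0.0637]
ee_rot: [-0.701, 0.708, 0.061, -0.058]
ft_force: [0.2, -0.1, 0.2]
finger_gap: 0.0426
```

```bash
python3 - <<'E'
from h import *
s,M=axes(); print("tool yaw",np.degrees(np.arctan2(M[1,2],M[0,2]))); snap("wrist","w4.png")
g=np.array([.4492,-.28]);d=g-s["tool_pos"][:2]; print(100*d@M[:2,0],100*d@M[:2,2])
E
```

```text
t 4.38 tcp [ 0.4498 -0.2911  0.0637] x [0.986 0.168 0.004] y [ 0.006 -0.009 -1.   ] z [-0.168  0.986 -0.009] gap 0.0426 F [ 0.2 -0.1  0.2]
tool yaw 99.67498203502937
0.12785760162051985 1.109093144797232
```

View pics/w4.png

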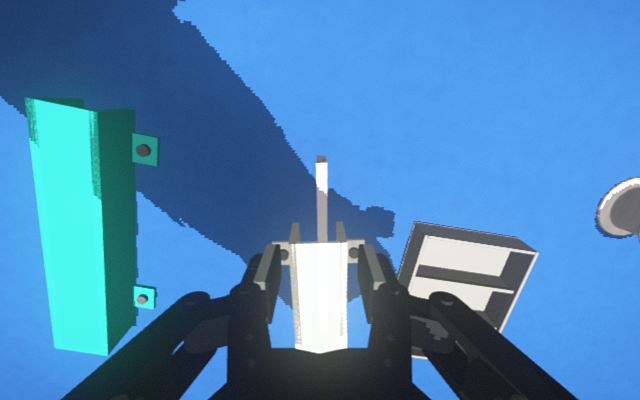

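The view shows the shank centred between the fingers at column 321 and the holder mouth at row 240. The fingers are about 1 cm too close to the mouth, so I'll correct that and lower.

Request:
apply_moves(
  motion=[
    {"rx": 0.5, "ry": -0.7, "rz": 0.3, "tx": 0.1, "ty": 0, "tz": 1.2, "jaw": 0.5},
    {"rx": 0, "ry": 0, "rz": 0, "tx": 0, "ty": 0, "tz": 0, "jaw": 0.5},
    {"rx": 0, "ry": 0, "rz": 0, "tx": 0, "ty": 2, "tz": 0, "jaw": 0.5},
    {"rx": 0, "ry": 0, "rz": 0, "tx": 0, "ty": 2, "tz": 0, "jaw": 0.5},
    {"rx": 0, "ry": 0, "rz": 0, "tx": 0, "ty": 0, "tz": 0, "jaw": 0.5},
    {"rx": 0, "ry": 0, "rz": 0, "tx": 0, "ty": 0, "tz": 0, "jaw": 0.5},
  ],
)

```text
clock: 5.18
tool_pos: [0.4526, -0.2805, 0.0288]
ee_rot: [-0.702, 0.707, 0.067, -0.063]
ft_force: [0.6, 0.1, 0.2]
finger_gap: 0.0426
```

```bash
cat >> h.py <<'E'
def go(p,yaw=None):
    s,M=axes(); d=np.array(p)-s["tool_pos"]; y=np.degrees(np.arctan2(M[1,2],M[0,2]))
    print("move cm tx,ty,tz",np.round(100*M.T@d,2),"yaw",round(y,2),"ry",round(y-yaw,2) if yaw else "", "rx",round(np.degrees(-M[2,2]*-1)*-1,2),"rz",round(np.degrees(M[2,0]),2))
E
python3 - <<'E'
from h import *
go((.4492,-.28,.0075),100.4)
E
```

```text
t 5.17 tcp [ 0.4526 -0.2805  0.0288] x [0.983 0.183 0.005] y [ 0.006 -0.007 -1.   ] z [-0.183  0.983 -0.008] gap 0.0426 F [0.6 0.1 0.2]
move cm tx,ty,tz [-0.34  2.13  0.13] yaw 100.52 ry 0.12 rx 0.44 rz 0.27
```

Request:
apply_moves(
  motion=[
    {"rx": 0.4, "ry": 0, "rz": 0.3, "tx": -0.34, "ty": 1.2, "tz": 0.1, "jaw": 0.5},
    {"rx": 0, "ry": 0, "rz": 0, "tx": 0, "ty": 0, "tz": 0, "jaw": 0.5},
    {"rx": 0, "ry": 0, "rz": 0, "tx": 0, "ty": 0.9, "tz": 0, "jaw": 0.5},
    {"rx": 0, "ry": 0, "rz": 0, "tx": 0, "ty": 0, "tz": 0, "jaw": 0.5},
    {"rx": 0, "ry": 0, "rz": 0, "tx": 0, "ty": 0, "tz": 0, "jaw": 0.5},
  ],
)

```text
clock: 5.8
tool_pos: [0.4497, -0.2809, 0.0077]
ee_rot: [-0.704, 0.705, 0.065, -0.065]
ft_force: [-0.5, 0.3, 0.6]
finger_gap: 0.0426
```

```bash
python3 - <<'E'
from h import *
go((.4492,-.28,.0075),100.4)
E
```

```text
t 5.8 tcp [ 0.4497 -0.2809  0.0077] x [0.983 0.183 0.   ] y [ 0.001 -0.002 -1.   ] z [-0.183  0.983 -0.002] gap 0.0426 F [-0.5  0.3  0.6]
move cm tx,ty,tz [-0.03  0.02  0.1 ] yaw 100.52 ry 0.12 rx 0.1 rz 0.02
```

Well placed, so I'll close on the shank with moderate force.

Request:
apply_moves(
  grip_force=40,
  motion=[
    {"rx": 0, "ry": 0, "rz": 0, "tx": 0, "ty": 0, "tz": 0, "jaw": 0.05},
    {"rx": 0, "ry": 0, "rz": 0, "tx": 0, "ty": 0, "tz": 0, "jaw": 0.05},
    {"rx": 0, "ry": 0, "rz": 0, "tx": 0, "ty": 0, "tz": 0, "jaw": 0.05},
    {"rx": 0, "ry": 0, "rz": 0, "tx": 0, "ty": 0, "tz": 0, "jaw": 0.05},
  ],
)

```text
clock: 6.3
tool_pos: [0.45, -0.2811, 0.0081]
ee_rot: [-0.703, 0.705, 0.065, -0.064]
ft_force: [-0.2, -0.3, -0.4]
finger_gap: 0.0046
```

```bash
python3 - <<'E'
from h import *
go((.4492,-.28,.0075),100.4)
E
```

```text
t 6.3 tcp [ 0.45   -0.2811  0.0081] x [0.983 0.183 0.001] y [ 0.001 -0.002 -1.   ] z [-0.183  0.983 -0.002] gap 0.0046 F [-0.2 -0.3 -0.4]
move cm tx,ty,tz [-0.06  0.06  0.12] yaw 100.52 ry 0.12 rx 0.13 rz 0.05
```

The gap is 4.6 mm, which is narrower than the 8 mm shank, so the grip probably missed. I'll look.

```bash
python3 - <<'E'
from h import *
snap("wrist","w5.png"); a=cv2.imread("pics/w5.png")[120:360,180:460]; 
im=bot.read_camera("side")[130:250,290:430,::-1]
cv2.imwrite("pics/c5.png",np.vstack([cv2.resize(a,(700,300*2))[:600][::1][:330],cv2.resize(im,(700,270),interpolation=2)]))
cv2.imwrite("pics/c5.png",np.hstack([cv2.resize(a,(420,360)),cv2.resize(im,(380,360))]))
E
```

```text
(no output)
```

View pics/c5.png

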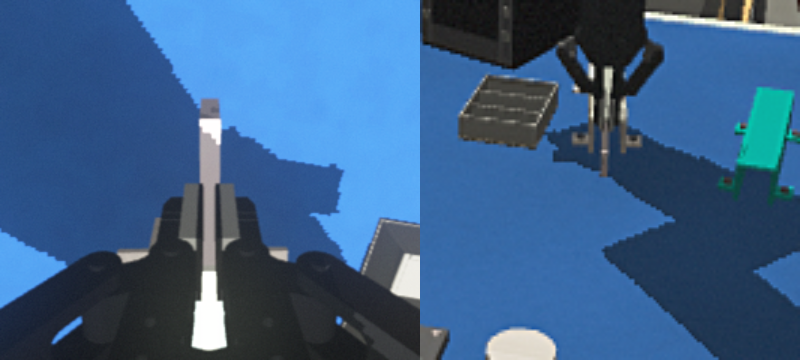

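The crop shows the shank between the pads, which are at or almost at contact. I'll close fully and test it with a small pull.

Request:
apply_moves(
  grip_force=50,
  motion=[
    {"rx": 0, "ry": 0, "rz": 0, "tx": 0, "ty": 0, "tz": 0, "jaw": 0},
    {"rx": 0, "ry": 0, "rz": 0, "tx": 0, "ty": 0, "tz": 0, "jaw": 0},
    {"rx": 0, "ry": 0, "rz": 0, "tx": 0, "ty": 0, "tz": 1.5, "jaw": 0},
    {"rx": 0, "ry": 0, "rz": 0, "tx": 0, "ty": 0, "tz": 1.5, "jaw": 0},
    {"rx": 0, "ry": 0, "rz": 0, "tx": 0, "ty": 0, "tz": 0, "jaw": 0},
  ],
)

```text
clock: 7.02
tool_pos: [0.4435, -0.2487, 0.0078]
ee_rot: [-0.704, 0.705, 0.065, -0.065]
ft_force: [0.4, -0.5, 0.1]
finger_gap: 0.0001
```

```bash
python3 - <<'E'
from h import *
go((.4492,-.28,.0075),100.4)
snap("wrist","w6.png"); a=cv2.imread("pics/w6.png")
m=a[...,0].astype(int)-a[...,2]<40
P=campose("wrist")
for r in bot.spot_point("pick_tip","wrist")[:2]: print(r,onz("wrist",r["point"],0,P=P))
print([r for r in range(130,260) if m[r,316:326].mean()>.3][:2])
E
```

```text
t 7.03 tcp [ 0.4435 -0.2487  0.0078] x [0.983 0.183 0.   ] y [ 0.    -0.001 -1.   ] z [-0.183  0.983 -0.001] gap 0.0001 F [ 0.4 -0.5  0.1]
move cm tx,ty,tz [-0.01  0.03 -3.18] yaw 100.53 ry 0.13 rx 0.07 rz 0.01
{'point': [231.5, 324.6], 'conf': 0.71} [ 0.44781552 -0.25371544  0.        ]
[231, 232]
```

```bash
python3 - <<'E'
from h import *
a=cv2.imread("pics/w6.png")[150:350,200:440]; im=bot.read_camera("side")[140:210,330:400,::-1]
cv2.imwrite("pics/c6.png",np.hstack([cv2.resize(a,(480,400)),cv2.resize(im,(320,400),interpolation=2)]))
E
```

```text
(no output)
```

View pics/c6.png

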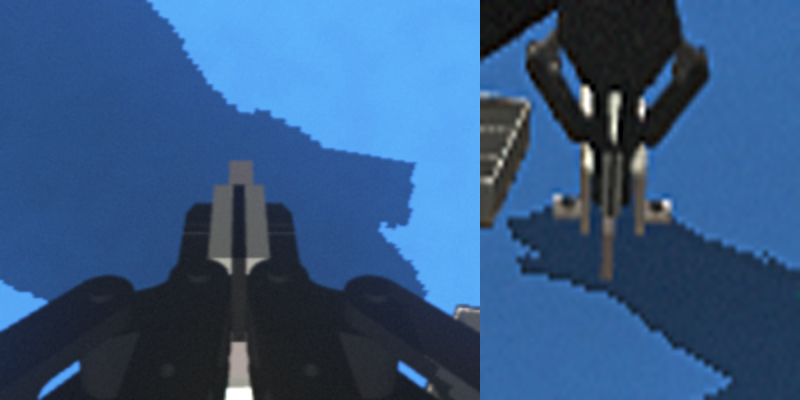

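The crop shows the shut fingers lying above the shank: the tine shows fully below and in front of them. So the true fingertip height disagrees with my assumption, and I'll check it by projection.

```bash
python3 - <<'E'
from h import *
s,M=axes(); P=campose("side"); W=campose("wrist",s)
p=s["tool_pos"]
for dz in (-.02,0,.02,.04,.06): print(dz,"side",proj(p+[0,0,dz],P).round(1),"wrist",proj(p+[0,0,dz],W).round(1),"front edge wrist",proj(p+[0,0,dz]+.011*M[:,2],W).round(1))
# tine tip: from side & wrist
t,d=ray("wrist",(231,320),P=W)
print("tip at z=.03",onz("wrist",(231,320),.03,P=W), "at .0",onz("wrist",(231,320),0.,P=W))
for z in (0,.03): print(z,proj([.4435,-.2498,z],P).round(1),proj([.4435,-.2498,z],W).round(1))
im=bot.read_camera("side"); c=im[150:210,330:385,::-1]
cv2.imwrite("pics/c7.png",cv2.resize(c,(550,600),interpolation=cv2.INTER_NEAREST))
E
```

```text
t 7.17 tcp [ 0.4443 -0.2505  0.008 ] x [0.983 0.182 0.001] y [ 0.002 -0.002 -1.   ] z [-0.182  0.983 -0.003] gap 0.0003 F [ 0.6 -0.1 -0. ]
-0.02 side [192.5 357.4] wrist [218.6 320.2] front edge wrist [204.8 320.3]
0 side [186.9 357.7] wrist [229.9 320.4] front edge wrist [215.  320.4]
0.02 side [181.3 358. ] wrist [243.6 320.6] front edge wrist [227.3 320.6]
0.04 side [175.7 358.4] wrist [260.5 320.9] front edge wrist [242.7 320.9]
0.06 side [169.9 358.7] wrist [282.1 321.2] front edge wrist [262.3 321.2]
tip at z=.03 [ 0.4422188  -0.24116562  0.03      ] at .0 [ 0.44493983 -0.25502668  0.        ]
0 [189.3 357.8] [224.1 319.4]
0.03 [180.9 358.3] [244.  319.5]
```

View pics/c7.png

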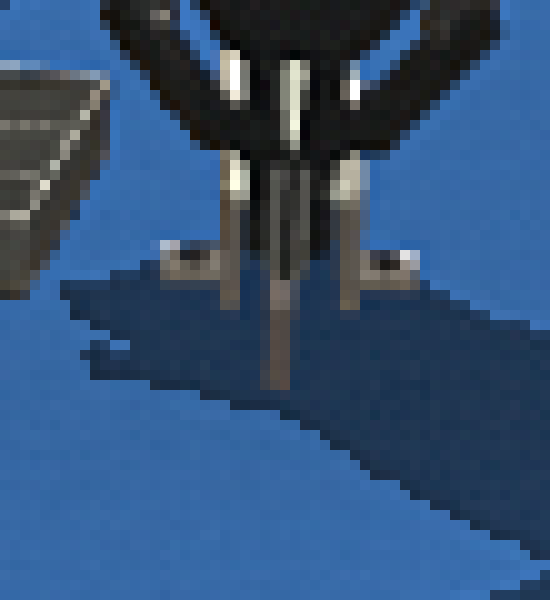

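At native scale the side view puts the fingertips at about row 178 against a predicted 187, while the tine tip projects correctly at row 189. The physical fingertips therefore sit about 32 mm above the reported TCP. The wrist view agrees, and so does the missed grasp. I'll allow for that by going back over the shank and lower, watching the force.

Request:
apply_moves(
  motion=[
    {"rx": 0, "ry": 0, "rz": 0, "tx": 0, "ty": 0, "tz": 0, "jaw": 0.4},
    {"rx": 0, "ry": 0, "rz": 0, "tx": 0, "ty": 0, "tz": -1.5, "jaw": 0.4},
    {"rx": 0, "ry": 0, "rz": 0, "tx": 0, "ty": 0, "tz": -1.4, "jaw": 0.4},
    {"rx": 0, "ry": 0, "rz": 0, "tx": 0, "ty": 0, "tz": 0, "jaw": 0.4},
    {"rx": 0, "ry": 0, "rz": 0, "tx": 0, "ty": 1.0, "tz": 0, "jaw": 0.4},
    {"rx": 0, "ry": 0, "rz": 0, "tx": 0, "ty": 0.6, "tz": 0, "jaw": 0.4},
    {"rx": 0, "ry": 0, "rz": 0, "tx": 0, "ty": 0, "tz": 0, "jaw": 0.4},
  ],
)

```text
clock: 8.1
tool_pos: [0.4499, -0.2825, -0.0096]
ee_rot: [-0.703, 0.705, 0.064, -0.064]
ft_force: [0.2, -0.4, 0.2]
finger_gap: 0.0343
```

```bash
python3 - <<'E'
from h import *
go((.4492,-.28,-.02),100.4)
E
```

```text
t 8.1 tcp [ 0.4499 -0.2825 -0.0096] x [0.984 0.18  0.001] y [ 0.001 -0.002 -1.   ] z [-0.18   0.984 -0.003] gap 0.0343 F [ 0.2 -0.4  0.2]
move cm tx,ty,tz [-0.03  1.04  0.26] yaw 100.38 ry -0.02 rx 0.15 rz 0.06
```

No contact at a reported z of −10 mm, which confirms the offset. I'll go down another 1 cm and close.

Request:
apply_moves(
  grip_force=50,
  motion=[
    {"rx": 0, "ry": 0, "rz": 0, "tx": 0, "ty": 1.0, "tz": 0.2, "jaw": 0.4},
    {"rx": 0, "ry": 0, "rz": 0, "tx": 0, "ty": 0, "tz": 0, "jaw": 0.4},
    {"rx": 0, "ry": 0, "rz": 0, "tx": 0, "ty": 0, "tz": 0, "jaw": 0},
    {"rx": 0, "ry": 0, "rz": 0, "tx": 0, "ty": 0, "tz": 0, "jaw": 0},
    {"rx": 0, "ry": 0, "rz": 0, "tx": 0, "ty": 0, "tz": 0, "jaw": 0},
    {"rx": 0, "ry": 0, "rz": 0, "tx": 0, "ty": 0, "tz": 0, "jaw": 0},
  ],
)

```text
clock: 8.85
tool_pos: [0.4498, -0.2798, -0.02]
ee_rot: [-0.703, 0.705, 0.065, -0.064]
ft_force: [-0.2, 0.5, -0.3]
finger_gap: 0.0063
```

```bash
python3 - <<'E'
from h import *
go((.4492,-.28,-.02),100.4)
E
```

```text
t 8.85 tcp [ 0.4498 -0.2798 -0.02  ] x [0.983 0.181 0.001] y [ 0.002 -0.002 -1.   ] z [-0.181  0.983 -0.003] gap 0.0063 F [-0.2  0.5 -0.3]
move cm tx,ty,tz [-0.06  0.   -0.01] yaw 100.42 ry 0.02 rx 0.14 rz 0.07
```

The grip holds with a 6.3 mm gap. Now I'll draw the pick straight out along the holder's axis.

Request:
apply_moves(
  motion=[
    {"rx": 0, "ry": 0, "rz": 0, "tx": 0, "ty": 0, "tz": 1.0, "jaw": 0},
    {"rx": 0, "ry": 0, "rz": 0, "tx": 0, "ty": 0, "tz": 2.0, "jaw": 0},
    {"rx": 0, "ry": 0, "rz": 0, "tx": 0, "ty": 0, "tz": 2.0, "jaw": 0},
    {"rx": 0, "ry": 0, "rz": 0, "tx": 0, "ty": 0, "tz": 2.0, "jaw": 0},
    {"rx": 0, "ry": 0, "rz": 0, "tx": 0, "ty": 0, "tz": 2.0, "jaw": 0},
    {"rx": 0, "ry": 0, "rz": 0, "tx": 0, "ty": 0, "tz": 0, "jaw": 0},
  ],
)

```text
clock: 9.6
tool_pos: [0.4314, -0.1835, -0.0201]
ee_rot: [-0.704, 0.705, 0.065, -0.064]
ft_force: [-0.6, 0.3, -0.5]
finger_gap: 0.0063
```

```bash
python3 - <<'E'
from h import *
u=np.array([np.cos(np.radians(100.4)),np.sin(np.radians(100.4))])
e=np.array([.4495,-.28])+.24*u
go((*e,-.02),100.4); s=bot.observe(); print(s["torque"])
E
```

```text
t 9.6 tcp [ 0.4314 -0.1835 -0.0201] x [0.983 0.182 0.001] y [ 0.001 -0.002 -1.   ] z [-0.182  0.983 -0.002] gap 0.0063 F [-0.6  0.3 -0.5]
move cm tx,ty,tz [ 0.06 -0.04 14.18] yaw 100.5 ry 0.1 rx 0.11 rz 0.05
[-0.01901562  0.01650642 -0.02488214]
```

Request:
apply_moves(
  motion=[
    {"rx": 0, "ry": 0, "rz": 0, "tx": 0.05, "ty": 0, "tz": 2.0, "jaw": 0},
    {"rx": 0, "ry": 0, "rz": 0, "tx": 0, "ty": 0, "tz": 2.5, "jaw": 0},
    {"rx": 0, "ry": 0, "rz": 0, "tx": 0, "ty": 0, "tz": 2.5, "jaw": 0},
    {"rx": 0, "ry": 0, "rz": 0, "tx": 0, "ty": 0, "tz": 2.5, "jaw": 0},
    {"rx": 0, "ry": 0, "rz": 0, "tx": 0, "ty": 0, "tz": 2.3, "jaw": 0},
    {"rx": 0, "ry": 0, "rz": 0, "tx": 0, "ty": 0, "tz": 1.5, "jaw": 0},
    {"rx": 0, "ry": 0, "rz": 0, "tx": 0, "ty": 0, "tz": 0, "jaw": 0},
    {"rx": 0, "ry": 0, "rz": 0, "tx": 0, "ty": 0, "tz": 0, "jaw": 0},
  ],
)

```text
clock: 10.6
tool_pos: [0.4071, -0.0468, -0.0203]
ee_rot: [-0.703, 0.705, 0.065, -0.063]
ft_force: [-0.0, -0.9, -0.2]
finger_gap: 0.0065
```

```bash
python3 - <<'E'
from h import *
u=np.array([np.cos(np.radians(100.4)),np.sin(np.radians(100.4))])
e=np.array([.4495,-.28])+.24*u
go((*e,-.02),100.4); P=campose("top"); im=snap("top","t8.png")
for n,z in (("pick_handle",.015),("pick_shank",.026)):
    for r in bot.spot_point(n,"top")[:2]: print(n,round(r["conf"],2),np.round(r["point"],1),np.round(onz("top",r["point"],z,P=P)[:2],4))
E
```

```text
t 10.6 tcp [ 0.4071 -0.0468 -0.0203] x [0.983 0.181 0.002] y [ 0.003 -0.003 -1.   ] z [-0.181  0.983 -0.003] gap 0.0065 F [-0.  -0.9 -0.2]
move cm tx,ty,tz [-0.04 -0.03  0.3 ] yaw 100.43 ry 0.03 rx 0.17 rz 0.13
pick_handle 0.75 [239.7 391.6] [ 0.4386 -0.2134]
```

Request:
apply_moves(
  motion=[
    {"rx": 0, "ry": 0, "rz": 0, "tx": 0, "ty": 0, "tz": 0, "jaw": 0.5},
    {"rx": 0, "ry": 0, "rz": 0, "tx": 0, "ty": 0, "tz": 0, "jaw": 0.5},
    {"rx": 0, "ry": 0, "rz": 0, "tx": 0, "ty": 0, "tz": 0, "jaw": 0.5},
    {"rx": 0, "ry": 0, "rz": 0, "tx": 0, "ty": -4, "tz": 0, "jaw": 0.6},
    {"rx": 0, "ry": 0, "rz": 0, "tx": 0, "ty": -4, "tz": 0, "jaw": 0.6},
    {"rx": 0, "ry": 0, "rz": 0, "tx": 0, "ty": -2, "tz": 0, "jaw": 0.6},
    {"rx": 0, "ry": 0, "rz": 0, "tx": 0, "ty": 0, "tz": -5, "jaw": 0.6},
    {"rx": 0, "ry": 0, "rz": 0, "tx": 0, "ty": 0, "tz": -5, "jaw": 0.6},
    {"rx": 0, "ry": 0, "rz": 0, "tx": 0, "ty": 0, "tz": -5, "jaw": 0.6},
    {"rx": 0, "ry": 0, "rz": 0, "tx": 0, "ty": 0, "tz": 0, "jaw": 0.6},
    {"rx": 0, "ry": 0, "rz": 0, "tx": 0, "ty": 0, "tz": 0, "jaw": 0.6},
  ],
)

```text
clock: 12.12
tool_pos: [0.4345, -0.1995, 0.0835]
ee_rot: [-0.703, 0.705, 0.065, -0.063]
ft_force: [0.8, 0.8, -0.1]
finger_gap: 0.0508
```

```bash
python3 - <<'E'
from h import *
s,M=axes(); P=campose("wrist",s); T=campose("top"); snap("wrist","w9.png")
for c,Q in (("wrist",P),("top",T)):
  if c=="top": bot.read_camera("top")
  for n,z in (("pick_handle",.015),("pick_shank",.026),("pick_tip",0)):
    for r in bot.spot_point(n,c)[:2]: print(c,n,round(r["conf"],2),np.round(r["point"],1),np.round(onz(c,r["point"],z,P=Q)[:2],4))
E
```

```text
t 12.12 tcp [ 0.4345 -0.1995  0.0835] x [0.984 0.181 0.003] y [ 0.003 -0.003 -1.   ] z [-0.181  0.984 -0.004] gap 0.0508 F [ 0.8  0.8 -0.1]
wrist pick_handle 0.67 [218.9 319.2] [ 0.4377 -0.2201]
wrist pick_shank 0.77 [  2.6 320.1] [ 0.4076 -0.0526]
wrist pick_shank 0.59 [342.7 421.7] [ 0.5685 -0.3351]
top pick_handle 0.66 [241.1 394.5] [ 0.4346 -0.2222]
top pick_handle 0.19 [244.3 339.8] [ 0.4209 -0.0564]
top pick_shank 0.72 [246.9 337. ] [ 0.4126 -0.0477]
top pick_shank 0.6 [198.6 437. ] [ 0.5665 -0.35  ]
top pick_tip 0.46 [250.8 328.3] [ 0.4006 -0.0223]
top pick_tip 0.46 [194.3 256.8] [0.5699 0.2045]
```

View pics/w9.png

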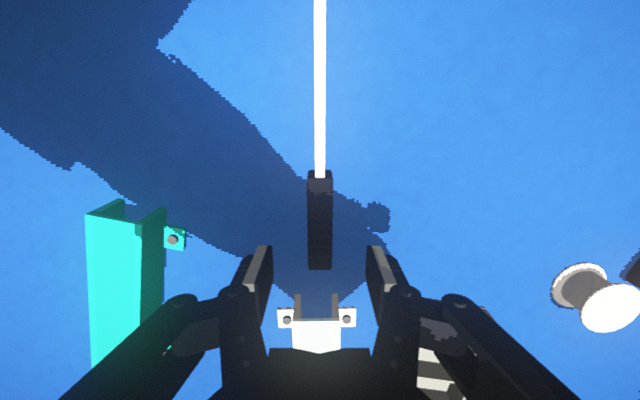

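The wrist view shows the handle free on the mat at columns 307–332, rows 170–270, lined up with the jaws and clear of the holder. I'll descend on the handle, a little forward of its centre.

```bash
python3 - <<'E'
from h import *
P=campose("wrist")
for rc in ((172,319.5),(178,319.5),(268,320)): print(rc,onz("wrist",rc,.03,P=P).round(4))
go((.4356,-.2080,-.024),100.4)
E
```

```text
(172, 319.5) [ 0.4299 -0.1723  0.03  ]
(178, 319.5) [ 0.4308 -0.1774  0.03  ]
(268, 320) [ 0.4471 -0.2628  0.03  ]
t 12.53 tcp [ 0.4352 -0.1994  0.0839] x [0.983 0.182 0.004] y [ 0.004 -0.004 -1.   ] z [-0.182  0.983 -0.005] gap 0.0513 F [ 0.2 -0.3 -0.2]
move cm tx,ty,tz [-0.15 10.79 -0.8 ] yaw 100.48 ry 0.08 rx 0.27 rz 0.2
```

Request:
apply_moves(
  motion=[
    {"rx": 0.27, "ry": 0, "rz": 0.2, "tx": -0.05, "ty": 0, "tz": -0.8, "jaw": 0.6},
    {"rx": 0, "ry": 0, "rz": 0, "tx": 0, "ty": 4, "tz": 0, "jaw": 0.6},
    {"rx": 0, "ry": 0, "rz": 0, "tx": 0, "ty": 3, "tz": 0, "jaw": 0.6},
    {"rx": 0, "ry": 0, "rz": 0, "tx": 0, "ty": 2, "tz": 0, "jaw": 0.6},
    {"rx": 0, "ry": 0, "rz": 0, "tx": 0, "ty": 0, "tz": 0, "jaw": 0.6},
    {"rx": 0, "ry": 0, "rz": 0, "tx": 0, "ty": 0, "tz": 0, "jaw": 0.6},
  ],
)

```text
clock: 13.28
tool_pos: [0.4386, -0.2107, -0.0071]
ee_rot: [-0.703, 0.705, 0.066, -0.064]
ft_force: [0.5, -0.7, 0.4]
finger_gap: 0.0512
```

```bash
python3 - <<'E'
from h import *
go((.4362,-.2080,-.024),100.4)
E
```

```text
t 13.28 tcp [ 0.4386 -0.2107 -0.0071] x [0.983 0.182 0.002] y [ 0.002 -0.002 -1.   ] z [-0.182  0.983 -0.002] gap 0.0512 F [ 0.5 -0.7  0.4]
move cm tx,ty,tz [-0.19  1.69  0.31] yaw 100.51 ry 0.11 rx 0.14 rz 0.12
```

Request:
apply_moves(
  grip_force=80,
  motion=[
    {"rx": 0.14, "ry": 0.1, "rz": 0.1, "tx": -0.15, "ty": 1.0, "tz": 0.3, "jaw": 0.6},
    {"rx": 0, "ry": 0, "rz": 0, "tx": 0, "ty": 0.7, "tz": 0, "jaw": 0.6},
    {"rx": 0, "ry": 0, "rz": 0, "tx": 0, "ty": 0, "tz": 0, "jaw": 0.6},
    {"rx": 0, "ry": 0, "rz": 0, "tx": 0, "ty": 0, "tz": 0, "jaw": 0.1},
    {"rx": 0, "ry": 0, "rz": 0, "tx": 0, "ty": 0, "tz": 0, "jaw": 0},
    {"rx": 0, "ry": 0, "rz": 0, "tx": 0, "ty": 0, "tz": 0, "jaw": 0},
    {"rx": 0, "ry": 0, "rz": 0, "tx": 0, "ty": 0, "tz": 0, "jaw": 0},
  ],
)

```text
clock: 14.15
tool_pos: [0.4379, -0.2088, -0.0229]
ee_rot: [-0.703, 0.705, 0.065, -0.063]
ft_force: [0.4, 0.0, -1.1]
finger_gap: 0.0201
```

```bash
python3 - <<'E'
from h import *
go((.4362,-.2080,-.024),100.4)
E
```

```text
t 14.15 tcp [ 0.4379 -0.2088 -0.0229] x [0.984 0.181 0.003] y [ 0.003 -0.002 -1.   ] z [-0.181  0.984 -0.002] gap 0.0201 F [ 0.4  0.  -1.1]
move cm tx,ty,tz [-0.15  0.11  0.11] yaw 100.42 ry 0.02 rx 0.13 rz 0.15
```

The handle is held with a 20 mm gap. I'll lift, turn toward the slot's direction, and carry the pick to an offset viewing spot in front of the chassis.

Request:
apply_moves(
  motion=[
    {"rx": 0, "ry": 0, "rz": 0, "tx": 0, "ty": -3, "tz": 0, "jaw": 0},
    {"rx": 0, "ry": 2.6, "rz": 0, "tx": 0, "ty": -5.5, "tz": 0, "jaw": 0},
    {"rx": 0, "ry": 2.6, "rz": 0, "tx": 0, "ty": -5.5, "tz": 0, "jaw": 0},
    {"rx": 0, "ry": 2.6, "rz": 0, "tx": 0, "ty": -5.5, "tz": 0, "jaw": 0},
    {"rx": 0, "ry": 2.6, "rz": 0, "tx": 0, "ty": -3, "tz": 2, "jaw": 0},
    {"rx": 0, "ry": 0, "rz": 0, "tx": 1.3, "ty": 0, "tz": 4.8, "jaw": 0},
    {"rx": 0, "ry": 0, "rz": 0, "tx": 1.3, "ty": 0, "tz": 4.8, "jaw": 0},
    {"rx": 0, "ry": 0, "rz": 0, "tx": 1.3, "ty": 0, "tz": 4.8, "jaw": 0},
    {"rx": 0, "ry": 0, "rz": 0, "tx": 1.3, "ty": 0, "tz": 4.8, "jaw": 0},
    {"rx": 0, "ry": 0, "rz": 0, "tx": 1, "ty": 0, "tz": 4.8, "jaw": 0},
    {"rx": 0, "ry": 0, "rz": 0, "tx": 0, "ty": 0, "tz": 0, "jaw": 0},
    {"rx": 0, "ry": 0, "rz": 0, "tx": 0, "ty": 0, "tz": 0, "jaw": 0},
  ],
)

```text
clock: 15.65
tool_pos: [0.5016, 0.0587, 0.2094]
ee_rot: [-0.706, 0.708, -0.001, 0.005]
ft_force: [0.3, -0.0, -1.7]
finger_gap: 0.0203
```

```bash
python3 - <<'E'
from h import *
s,M=axes(); go((.51,.08,.2),90); P=campose("wrist",s); snap("wrist","w10.png")
for n,z in (("slot_mouth",.012),("sill",.012),("key_centre",.019),("pick_handle",s["tool_pos"][2]+.038)):
    for r in bot.spot_point(n,"wrist")[:2]: print(n,round(r["conf"],2),np.round(r["point"],1),np.round(onz("wrist",r["point"],z,P=P)[:2],4))
E
```

```text
t 15.65 tcp [0.5016 0.0587 0.2094] x [ 1.    -0.008  0.005] y [ 0.005 -0.002 -1.   ] z [ 0.008  1.    -0.002] gap 0.0203 F [ 0.3 -0.  -1.7]
t 15.65 tcp [0.5016 0.0587 0.2094] x [ 1.    -0.008  0.005] y [ 0.005 -0.002 -1.   ] z [ 0.008  1.    -0.002] gap 0.0203 F [ 0.3 -0.  -1.7]
move cm tx,ty,tz [0.82 0.94 2.14] yaw 89.53 ry -0.47 rx 0.1 rz 0.27
slot_mouth 0.82 [ 52.9 376.8] [0.571  0.1955]
sill 0.88 [ 92.1 372. ] [0.5675 0.152 ]
sill 0.56 [ 51.9 376.7] [0.5708 0.1965]
pick_handle 0.87 [273.3 318.9] [0.5002 0.049 ]
```

View pics/w10.png

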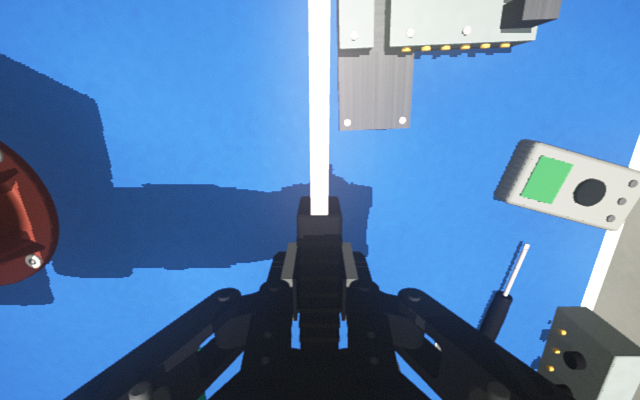

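The view shows the sill (corners near (340,130) and (411,127)), the slot mouth at (377,53) with the slot running up the image, and the pick held straight at column 319. I'll move 7 cm forward to see into the slot.

Request:
apply_moves(
  motion=[
    {"rx": 0.1, "ry": -0.4, "rz": 0.3, "tx": 0, "ty": 0, "tz": 3, "jaw": 0},
    {"rx": 0, "ry": 0, "rz": 0, "tx": 0, "ty": 0, "tz": 4, "jaw": 0},
    {"rx": 0, "ry": 0, "rz": 0, "tx": 0, "ty": 0, "tz": 1, "jaw": 0},
    {"rx": 0, "ry": 0, "rz": 0, "tx": 0, "ty": 0, "tz": 0, "jaw": 0},
    {"rx": 0, "ry": 0, "rz": 0, "tx": 0, "ty": 0, "tz": 0, "jaw": 0},
  ],
)

```text
clock: 16.52
tool_pos: [0.503, 0.1353, 0.2098]
ee_rot: [-0.707, 0.707, -0.003, 0.004]
ft_force: [0.2, -0.3, -1.1]
finger_gap: 0.0203
```

```bash
python3 - <<'E'
from h import *
s,M=axes(); P=campose("wrist",s); np.save("s11.npy",np.array([P[0],P[1],np.tile(P[2],(3,1))]))
a=snap("wrist","w11.png")
for n,z in (("slot_mouth",.012),("sill",.012),("key_centre",.019)):
    for r in bot.spot_point(n,"wrist")[:2]: print(n,round(r["conf"],2),np.round(r["point"],1),np.round(onz("wrist",r["point"],z,P=P)[:2],4))
c=a[0:220,320:520,::-1]; cv2.imwrite("pics/c11.png",cv2.resize(c,(545,600),interpolation=cv2.INTER_CUBIC))
go((.5675,.2,.2))
E
```

```text
t 16.52 tcp [0.503  0.1353 0.2098] x [ 1.   -0.01  0.  ] y [ 0.    -0.001 -1.   ] z [ 0.01   1.    -0.001] gap 0.0203 F [ 0.2 -0.3 -1.1]
slot_mouth 0.88 [120.7 371. ] [0.5687 0.1947]
sill 0.79 [154.9 370.1] [0.5696 0.151 ]
key_centre 0.97 [ 36.3 374.2] [0.5667 0.2884]
t 16.73 tcp [0.5031 0.1356 0.2099] x [ 1.    -0.01   0.001] y [ 0.001 -0.001 -1.   ] z [ 0.01   1.    -0.001] gap 0.0197 F [ 1.2  0.7 -0.7]
move cm tx,ty,tz [6.37 0.99 6.51] yaw 89.42 ry  rx 0.03 rz 0.03
```

View pics/c11.png

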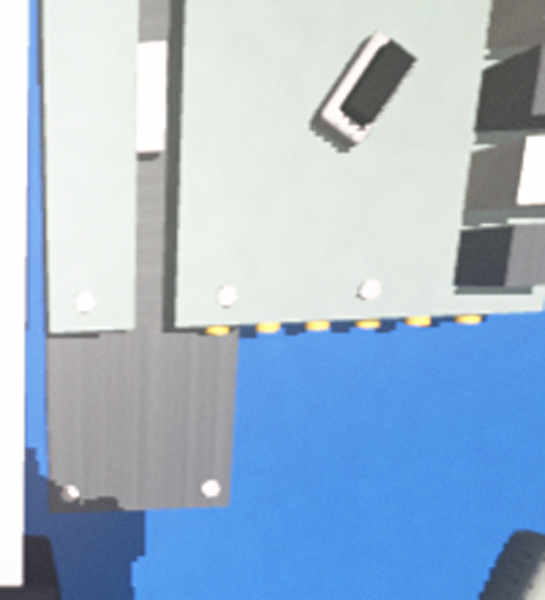

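The crop shows the key as a bright bar at columns 137–166, rows 40–155. The deck slot edges are at columns 134 and 176 at the mouth (row 328) and 137 and 185 at the top. The connector is on the deck, well clear.

```bash
python3 - <<'E'
from h import *
A=np.load("s11.npy"); P=(A[0],A[1],A[2][0]); k=200/545
f=lambda r,c,z: onz("wrist",(r*k,320+c*k),z,P=P).round(4)
for nm,r,c,z in (("L mouth",329,134,.042),("L top",2,137,.042),("R mouth",327,176,.042),("R top",2,184.5,.042),("deckfrontL",331,50,.042),("deckfrontR",313,540,.042),("sillFL",512,50,.012),("sillFR",506,229,.012),("sillBR",335,237,.012),("key near L",150,138,.026),("key near R",152,165,.026),("key far L",42,137,.026),("key far R",41,167,.026)): print(nm,f(r,c,z))
E
```

```text
L mouth [0.5613 0.1966 0.042 ]
L top [0.557  0.3168 0.042 ]
R mouth [0.5793 0.1972 0.042 ]
R top [0.575  0.3166 0.042 ]
deckfrontL [0.5253 0.1961 0.042 ]
deckfrontR [0.7342 0.2014 0.042 ]
sillFL [0.5282 0.1061 0.012 ]
sillFR [0.6179 0.1083 0.012 ]
sillBR [0.6146 0.1914 0.012 ]
key near L [0.5624 0.2681 0.026 ]
key near R [0.5737 0.2672 0.026 ]
key far L [0.5601 0.3075 0.026 ]
key far R [0.5722 0.3077 0.026 ]
```

```bash
python3 - <<'E'
from h import *
A=np.load("s11.npy"); P=(A[0],A[1],A[2][0]); im=cv2.imread("pics/w11.png").astype(int)
tcp=np.array([.503,.1353,.2098]); X=np.array([1,-.01,0]);Z=np.array([.01,1,-.001])
for r in range(2,200,30):
    m=np.nonzero(im[r,290:340].min(1)>215)[0]+290
    if len(m)==0: print(r,"none");continue
    for c in (m.min(),m.max()+1,(m.min()+m.max()+1)/2):
        p=onz("wrist",(r,c-.5),tcp[2]+.053,P=P)-tcp; print(r,c,"tx mm",round(1000*p@X,1),"tz mm",round(1000*p@Z,1))
bot.read_camera("top");T=campose("top")
s=bot.observe();
for n,z in (("pick_tip",s["tool_pos"][2]+.023),("pick_shank",s["tool_pos"][2]+.049),("pick_handle",s["tool_pos"][2]+.038)):
  for r in bot.spot_point(n,"top")[:2]: print(n,r,onz("top",r["point"],z,P=T))
go((.5734,.13,.2),91.9)
E
```

```text
2 308 tx mm -5.5 tz mm 118.9
2 340 tx mm 6.7 tz mm 118.9
2 324.0 tx mm 0.6 tz mm 118.9
32 309 tx mm -5.2 tz mm 108.9
32 340 tx mm 6.9 tz mm 108.9
32 324.5 tx mm 0.8 tz mm 108.9
62 309 tx mm -5.3 tz mm 98.3
62 340 tx mm 7.1 tz mm 98.3
62 324.5 tx mm 0.9 tz mm 98.3
92 309 tx mm -5.5 tz mm 87.0
92 340 tx mm 7.4 tz mm 87.0
92 324.5 tx mm 1.0 tz mm 87.0
122 310 tx mm -5.2 tz mm 74.9
122 329 tx mm 2.9 tz mm 74.9
122 319.5 tx mm -1.1 tz mm 74.9
152 310 tx mm -5.3 tz mm 62.1
152 329 tx mm 3.1 tz mm 62.1
152 319.5 tx mm -1.1 tz mm 62.1
182 311 tx mm -5.0 tz mm 48.4
182 328 tx mm 2.8 tz mm 48.4
182 319.5 tx mm -1.1 tz mm 48.4
pick_handle {'point': [207.9, 269.3], 'conf': 0.6} [0.49953874 0.12945304 0.24786954]
t 16.93 tcp [0.503  0.1361 0.2099] x [ 1.    -0.009  0.001] y [ 0.001 -0.    -1.   ] z [ 0.009  1.    -0.   ] gap 0.0198 F [ 0.8 -0.1 -1.8]
move cm tx,ty,tz [ 7.04  0.99 -0.54] yaw 89.46 ry -2.44 rx 0.03 rz 0.03
```

Request:
apply_moves(
  motion=[
    {"rx": 0, "ry": -1.2, "rz": 0, "tx": 3.5, "ty": 0, "tz": -0.4, "jaw": 0},
    {"rx": 0, "ry": -1.2, "rz": 0, "tx": 3.5, "ty": 0, "tz": -0.4, "jaw": 0},
    {"rx": 0, "ry": 0, "rz": 0, "tx": 0, "ty": 0, "tz": 0, "jaw": 0},
    {"rx": 0, "ry": 0, "rz": 0, "tx": 0, "ty": 5, "tz": 0, "jaw": 0},
    {"rx": 0, "ry": 0, "rz": 0, "tx": 0, "ty": 5, "tz": 0, "jaw": 0},
    {"rx": 0, "ry": 0, "rz": 0, "tx": 0, "ty": 3, "tz": 0, "jaw": 0},
    {"rx": 0, "ry": 0, "rz": 0, "tx": 0, "ty": 0, "tz": 0, "jaw": 0},
    {"rx": 0, "ry": 0, "rz": 0, "tx": 0, "ty": 0, "tz": 0, "jaw": 0},
  ],
)

```text
clock: 17.92
tool_pos: [0.5729, 0.1284, 0.0789]
ee_rot: [-0.707, 0.707, 0.013, -0.011]
ft_force: [0.1, -0.1, -1.0]
finger_gap: 0.0201
```

```bash
python3 - <<'E'
from h import *
go((.5736,.129,.035),91.9)
E
```

```text
t 17.93 tcp [0.5729 0.1284 0.0789] x [0.999 0.034 0.002] y [ 0.002 -0.    -1.   ] z [-0.034  0.999 -0.   ] gap 0.0201 F [ 0.1 -0.1 -1. ]
move cm tx,ty,tz [0.07 4.39 0.06] yaw 91.92 ry 0.02 rx 0.0 rz 0.11
```

Request:
apply_moves(
  motion=[
    {"rx": 0, "ry": 0, "rz": 0.1, "tx": 0.07, "ty": 2, "tz": 0.05, "jaw": 0},
    {"rx": 0, "ry": 0, "rz": 0, "tx": 0, "ty": 2, "tz": 0, "jaw": 0},
    {"rx": 0, "ry": 0, "rz": 0, "tx": 0, "ty": 0, "tz": 0, "jaw": 0},
    {"rx": 0, "ry": 0, "rz": 0, "tx": 0, "ty": 0, "tz": 0, "jaw": 0},
  ],
)

```text
clock: 18.42
tool_pos: [0.5782, 0.1297, 0.0456]
ee_rot: [0.707, -0.707, -0.016, 0.008]
ft_force: [0.2, -0.4, 0.3]
finger_gap: 0.0198
```

```bash
python3 - <<'E'
from h import *
s,M=axes();go((.5736,.129,.035),91.9)
w=snap("wrist","w12.png"); t=snap("top","t12.png"); d=snap("side","d12.png")
P=campose("side");T=campose("top")
tip=s["tool_pos"]-.0014*M[:,0]+.191*M[:,2]+[0,0,.023]
print("expected tip top/side",proj(tip+[0,0,.03],T).round(1),proj(tip,P).round(1),tip)
for c,Q in (("top",T),("side",P)):
  for r in bot.spot_point("pick_tip",c)[:2]: print(c,r)
a=cv2.resize(w[0:130,240:400,::-1],(400,325),interpolation=2)
b=cv2.resize(t[140:220,190:300,::-1],(400,290),interpolation=2)
e=cv2.resize(d[220:310,170:310,::-1],(400,257*2),interpolation=2)[:600]
o=np.zeros((600,800,3),np.uint8); o[:300,:400]=a[:300]; o[305:595,:400]=b; o[:514,400:]=e
cv2.imwrite("pics/c12.png",o)
E
```

```text
t 18.43 tcp [0.5782 0.1297 0.0456] x [0.999 0.034 0.01 ] y [ 0.01   0.001 -1.   ] z [-0.034  0.999  0.001] gap 0.0198 F [ 0.2 -0.4  0.3]
t 18.43 tcp [0.5782 0.1297 0.0456] x [0.999 0.034 0.01 ] y [ 0.01   0.001 -1.   ] z [-0.034  0.999  0.001] gap 0.0198 F [ 0.2 -0.4  0.3]
move cm tx,ty,tz [-0.47  1.06 -0.06] yaw 91.93 ry 0.03 rx -0.04 rz 0.6
expected tip top/side [187.9 210.6] [266.7 252.4] [0.57033633 0.32055334 0.06872682]
side {'point': [265.5, 252.6], 'conf': 0.8}
```

View pics/c12.png

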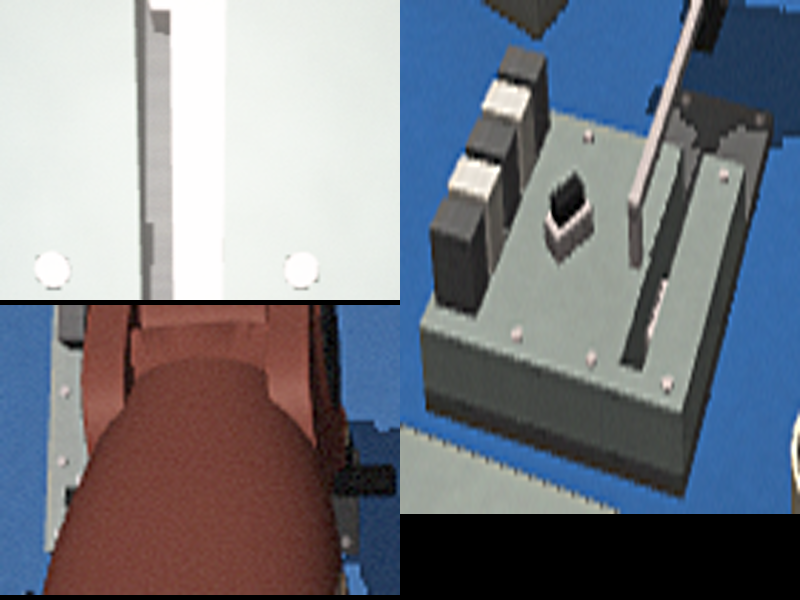

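The views show the shank over the slot but about 5 mm to its right, which matches the measured drift. The tip prediction agrees with the side camera to about 1 px. I'll correct this before descending.

Request:
apply_moves(
  motion=[
    {"rx": 0, "ry": 0, "rz": 0.6, "tx": -0.45, "ty": 0, "tz": 0, "jaw": 0},
    {"rx": 0, "ry": 0, "rz": 0, "tx": 0, "ty": 0, "tz": 0, "jaw": 0},
    {"rx": 0, "ry": 0, "rz": 0, "tx": 0, "ty": 1, "tz": 0, "jaw": 0},
    {"rx": 0, "ry": 0, "rz": 0, "tx": 0, "ty": 0, "tz": 0, "jaw": 0},
  ],
)

```text
clock: 19.18
tool_pos: [0.5724, 0.1294, 0.0338]
ee_rot: [0.707, -0.707, -0.011, 0.013]
ft_force: [-0.2, -0.0, -1.5]
finger_gap: 0.0201
```

```bash
python3 - <<'E'
from h import *
go((.5736,.129,.025),91.9)
E
```

```text
t 19.18 tcp [0.5724 0.1294 0.0338] x [ 0.999  0.034 -0.002] y [-0.002  0.    -1.   ] z [-0.034  0.999  0.001] gap 0.0201 F [-0.2 -0.  -1.5]
move cm tx,ty,tz [ 0.12  0.88 -0.05] yaw 91.92 ry 0.02 rx -0.03 rz -0.14
```

```bash
python3 - <<'E'
from h import *
K=bot.camera_info("wrist"); s={"tool_pos":np.array([.5782,.1297,.0456])}
X=np.array([.999,.034,.01]);Y=np.array([.01,.001,-1]);Z=np.array([-.034,.999,.001])
T=np.eye(4);T[:3,:3]=np.c_[X,Y,Z];T[:3,3]=s["tool_pos"];T=T@np.array(K["T_tool_cam"]);P=(np.array(K["camera_matrix"]),T[:3,:3],T[:3,3])
X0=.5703;Y0=.197
for r in (20,100):  # image rows; crop cols /2.5+240
    for nm,c,z in (("wallL deck",(136.5 if r==20 else 143)/2.5+240,.042),("shankL",172/2.5+240,.0456+.053),("shankR",224.5/2.5+240,.0456+.053)):
        p=onz("wrist",(r,c),z,P=P); u=np.array([-.0345,.9994]);n=np.array([.9994,.0345])
        print(r,nm,p.round(4),"slot-lateral mm",round(1000*(p[:2]-[X0,Y0])@n,1),"tool x mm",round(1000*(p-s["tool_pos"])@X,1))
E
```

```text
20 wallL deck [0.5593 0.2554 0.042 ] slot-lateral mm -9.0 tool x mm -14.6
20 shankL [0.5688 0.2424 0.0986] slot-lateral mm 0.1 tool x mm -5.0
20 shankR [0.5769 0.2427 0.0986] slot-lateral mm 8.2 tool x mm 3.1
100 wallL deck [0.5612 0.2133 0.042 ] slot-lateral mm -8.6 tool x mm -14.2
100 shankL [0.5695 0.2132 0.0986] slot-lateral mm -0.3 tool x mm -5.3
100 shankR [0.5783 0.2135 0.0986] slot-lateral mm 8.5 tool x mm 3.4
```

The slot and shank measurements agree within about 0.5 mm. I'll descend in short, checked steps.

Request:
apply_moves(
  motion=[
    {"rx": 0, "ry": 0, "rz": -0.1, "tx": 0.1, "ty": 0.8, "tz": 0, "jaw": 0},
    {"rx": 0, "ry": 0, "rz": 0, "tx": 0, "ty": 0, "tz": 0, "jaw": 0},
    {"rx": 0, "ry": 0, "rz": 0, "tx": 0, "ty": 0.7, "tz": 0, "jaw": 0},
    {"rx": 0, "ry": 0, "rz": 0, "tx": 0, "ty": 0, "tz": 0, "jaw": 0},
    {"rx": 0, "ry": 0, "rz": 0, "tx": 0, "ty": 0, "tz": 0, "jaw": 0},
  ],
)

```text
clock: 19.8
tool_pos: [0.5733, 0.1294, 0.0174]
ee_rot: [0.707, -0.707, -0.011, 0.012]
ft_force: [-0.0, 1.0, -1.0]
finger_gap: 0.0197
```

```bash
python3 - <<'E'
from h import *
go((.5734,.129,-.0095),91.9)
E
```

```text
t 19.8 tcp [0.5733 0.1294 0.0174] x [ 0.999  0.034 -0.001] y [-0.001  0.    -1.   ] z [-0.034  0.999  0.   ] gap 0.0197 F [-0.  1. -1.]
move cm tx,ty,tz [ 0.01  2.69 -0.04] yaw 91.92 ry 0.02 rx -0.03 rz -0.06
```

Request:
apply_moves(
  motion=[
    {"rx": 0, "ry": 0, "rz": 0, "tx": 0, "ty": 0.8, "tz": 0, "jaw": 0},
    {"rx": 0, "ry": 0, "rz": 0, "tx": 0, "ty": 0, "tz": 0, "jaw": 0},
    {"rx": 0, "ry": 0, "rz": 0, "tx": 0, "ty": 0.8, "tz": 0, "jaw": 0},
    {"rx": 0, "ry": 0, "rz": 0, "tx": 0, "ty": 0, "tz": 0, "jaw": 0},
    {"rx": 0, "ry": 0, "rz": 0, "tx": 0, "ty": 0, "tz": 0, "jaw": 0},
  ],
)

```text
clock: 20.42
tool_pos: [0.5733, 0.1295, 0.0003]
ee_rot: [0.707, -0.707, -0.012, 0.012]
ft_force: [-0.2, -0.2, -0.7]
finger_gap: 0.02
```

```bash
python3 - <<'E'
from h import *
go((.5734,.129,-.0095),91.9)
E
```

```text
t 20.43 tcp [5.733e-01 1.295e-01 3.000e-04] x [ 0.999  0.034 -0.001] y [-0.001  0.    -1.   ] z [-0.034  0.999  0.   ] gap 0.02 F [-0.2 -0.2 -0.7]
move cm tx,ty,tz [ 0.01  0.98 -0.05] yaw 91.93 ry 0.03 rx -0.03 rz -0.05
```

Request:
apply_moves(
  motion=[
    {"rx": 0, "ry": 0, "rz": 0, "tx": 0, "ty": 0.5, "tz": 0, "jaw": 0},
    {"rx": 0, "ry": 0, "rz": 0, "tx": 0, "ty": 0.35, "tz": 0, "jaw": 0},
    {"rx": 0, "ry": 0, "rz": 0, "tx": 0, "ty": 0, "tz": 0, "jaw": 0},
    {"rx": 0, "ry": 0, "rz": 0, "tx": 0, "ty": 0, "tz": 0, "jaw": 0},
  ],
)

```text
clock: 20.92
tool_pos: [0.5735, 0.1295, -0.0087]
ee_rot: [0.707, -0.707, -0.012, 0.012]
ft_force: [-0.5, 0.9, -1.5]
finger_gap: 0.0202
```

```bash
python3 - <<'E'
from h import *
go((.5734,.129,-.0095),91.9)
bot.read_camera("side");P=campose("side")
for n,z in (("key_centre",.019),):
  for r in bot.spot_point(n,"side")[:2]: print(n,r,onz("side",r["point"],z,P=P))
E
```

```text
t 20.93 tcp [ 0.5735  0.1295 -0.0087] x [ 0.999  0.034 -0.001] y [-0.001  0.    -1.   ] z [-0.034  0.999  0.001] gap 0.0202 F [-0.5  0.9 -1.5]
move cm tx,ty,tz [-0.01  0.08 -0.05] yaw 91.92 ry 0.02 rx -0.03 rz -0.04
key_centre {'point': [245.6, 278.0], 'conf': 0.48} [0.57135201 0.15785496 0.019     ]
```

Request:
apply_moves(
  motion=[
    {"rx": 0, "ry": 0, "rz": 0, "tx": 0, "ty": 0, "tz": -0.8, "jaw": 0},
    {"rx": 0, "ry": 0, "rz": 0, "tx": 0, "ty": 0, "tz": -0.8, "jaw": 0},
    {"rx": 0, "ry": 0, "rz": 0, "tx": 0, "ty": 0, "tz": -1.0, "jaw": 0},
    {"rx": 0, "ry": 0, "rz": 0, "tx": 0, "ty": 0, "tz": -1.0, "jaw": 0},
    {"rx": 0, "ry": 0, "rz": 0, "tx": 0, "ty": 0, "tz": -1.0, "jaw": 0},
    {"rx": 0, "ry": 0, "rz": 0, "tx": 0, "ty": 0, "tz": 0, "jaw": 0},
  ],
)

```text
clock: 21.78
tool_pos: [0.5754, 0.0793, -0.0084]
ee_rot: [0.707, -0.707, -0.011, 0.012]
ft_force: [0.3, 1.2, -0.4]
finger_gap: 0.0203
```

```bash
python3 - <<'E'
from h import *
go((.5734+.0345*.15,.1295-.15,-.0085),91.9)
s,M=axes(); tip=s["tool_pos"]-.0012*M[:,0]+.191*M[:,2]; print("tip",tip)
bot.read_camera("side");P=campose("side")
r=bot.trace("key_centre","side")
for q in r[:2]: print(q["conf"],q["box"],onz("side",q["box"][1::-1],.019,P=P))
for z in (.012,.026): print("tip proj",proj([*tip[:2],z],P))
E
```

```text
t 21.77 tcp [ 0.5754  0.0793 -0.0084] x [ 0.999  0.033 -0.   ] y [-0.  0. -1.] z [-0.033  0.999  0.   ] gap 0.0203 F [ 0.3  1.2 -0.4]
move cm tx,ty,tz [-0.01  0.01 -9.99] yaw 91.86 ry -0.04 rx -0.02 rz -0.01
t 21.77 tcp [ 0.5754  0.0793 -0.0084] x [ 0.999  0.033 -0.   ] y [-0.  0. -1.] z [-0.033  0.999  0.   ] gap 0.0203 F [ 0.3  1.2 -0.4]
tip [ 0.56797696  0.27019603 -0.00834803]
tip proj [274.38710621 263.14143557]
tip proj [269.45150748 262.84946163]
```

Request:
apply_moves(
  motion=[
    {"rx": 0, "ry": 0, "rz": 0, "tx": 0, "ty": 0, "tz": -1.0, "jaw": 0},
    {"rx": 0, "ry": 0, "rz": 0, "tx": 0, "ty": 0, "tz": -1.1, "jaw": 0},
    {"rx": 0, "ry": 0, "rz": 0, "tx": 0, "ty": 0, "tz": -1.1, "jaw": 0},
    {"rx": 0, "ry": 0, "rz": 0, "tx": 0, "ty": 0, "tz": -1.1, "jaw": 0},
    {"rx": 0, "ry": 0, "rz": 0, "tx": 0, "ty": 0, "tz": -1.1, "jaw": 0},
    {"rx": 0, "ry": 0, "rz": 0, "tx": 0, "ty": 0, "tz": -1.1, "jaw": 0},
    {"rx": 0, "ry": 0, "rz": 0, "tx": 0, "ty": 0, "tz": 0, "jaw": 0},
  ],
)

```text
clock: 22.75
tool_pos: [0.5777, 0.0105, -0.0084]
ee_rot: [0.707, -0.707, -0.012, 0.012]
ft_force: [-0.5, 0.2, -1.1]
finger_gap: 0.0202
```

```bash
python3 - <<'E'
from h import *
go((.5734+.0345*.15,.1295-.15,-.0085),91.9)
s,M=axes(); tip=s["tool_pos"]-.0012*M[:,0]+.191*M[:,2]; print("tip",tip)
for c in("side","top","wrist"):
  P=campose(c,s) if c=="wrist" else campose(c); bot.read_camera(c)
  for q in bot.spot_point("key_centre",c)[:2]: print(c,q,onz(c,q["point"],.019,P=P))
E
```

```text
t 22.75 tcp [ 0.5777  0.0105 -0.0084] x [ 0.999  0.033 -0.   ] y [-0.  0. -1.] z [-0.033  0.999  0.   ] gap 0.0202 F [-0.5  0.2 -1.1]
move cm tx,ty,tz [-0.02  0.   -3.1 ] yaw 91.91 ry 0.01 rx -0.02 rz -0.0
t 22.75 tcp [ 0.5777  0.0105 -0.0084] x [ 0.999  0.033 -0.   ] y [-0.  0. -1.] z [-0.033  0.999  0.   ] gap 0.0202 F [-0.5  0.2 -1.1]
tip [ 0.57013421  0.20133641 -0.008374  ]
side {'point': [251.6, 277.7], 'conf': 0.54} [0.56316376 0.18315533 0.019     ]
side {'point': [255.9, 270.6], 'conf': 0.25} [0.57351826 0.20522239 0.019     ]
top {'point': [193.1, 266.7], 'conf': 0.62} [0.5714958 0.1710497 0.019    ]
```

The key is following: it shows at y ≈ 0.177 against about 0.177 expected. I'll finish the drag gently.

Request:
apply_moves(
  motion=[
    {"rx": 0, "ry": 0, "rz": 0, "tx": 0, "ty": 0, "tz": -0.8, "jaw": 0},
    {"rx": 0, "ry": 0, "rz": 0, "tx": 0, "ty": 0, "tz": -0.8, "jaw": 0},
    {"rx": 0, "ry": 0, "rz": 0, "tx": 0, "ty": 0, "tz": -0.7, "jaw": 0},
    {"rx": 0, "ry": 0, "rz": 0, "tx": 0, "ty": 0, "tz": -0.4, "jaw": 0},
    {"rx": 0, "ry": 0, "rz": 0, "tx": 0, "ty": 0, "tz": 0, "jaw": 0},
    {"rx": 0, "ry": 0, "rz": 0, "tx": 0, "ty": 0, "tz": 0, "jaw": 0},
  ],
)

```text
clock: 23.8
tool_pos: [0.5787, -0.017, -0.0085]
ee_rot: [0.707, -0.707, -0.012, 0.013]
ft_force: [-0.1, -0.6, -1.1]
finger_gap: 0.0199
```

```bash
python3 - <<'E'
from h import *
s,M=axes(); tip=s["tool_pos"]-.0012*M[:,0]+.191*M[:,2]; print("tip",tip)
for c in("side","top","wrist"):
  P=campose(c,s) if c=="wrist" else campose(c); bot.read_camera(c)
  for q in bot.spot_point("key_centre",c)[:2]: print(c,q,onz(c,q["point"],.019,P=P))
E
```

```text
t 23.8 tcp [ 0.5787 -0.017  -0.0085] x [ 0.999  0.035 -0.   ] y [-0.     0.001 -1.   ] z [-0.035  0.999  0.001] gap 0.0199 F [-0.1 -0.6 -1.1]
tip [ 0.57071657  0.17387645 -0.00836602]
side {'point': [239.3, 282.7], 'conf': 0.43} [0.56951893 0.12702033 0.019     ]
top {'point': [194.0, 276.9], 'conf': 0.48} [0.56948801 0.13966543 0.019     ]
top {'point': [188.6, 274.3], 'conf': 0.48} [0.5860705  0.14833072 0.019     ]
```

The tine is 23 mm in front of the mouth, so the key centre should be near −47 mm. I'll ease the tine off the key, lift, and carry the pick toward the open mat at lower x.

Request:
apply_moves(
  motion=[
    {"rx": 0, "ry": 0, "rz": 0, "tx": 0, "ty": 0, "tz": 0.4, "jaw": 0},
    {"rx": 0, "ry": 0, "rz": 0, "tx": 0, "ty": 0, "tz": 0, "jaw": 0},
    {"rx": 0, "ry": 0, "rz": 0, "tx": 0, "ty": -1.5, "tz": 0, "jaw": 0},
    {"rx": 0, "ry": 0, "rz": 0, "tx": 0, "ty": -3, "tz": 0, "jaw": 0},
    {"rx": 0, "ry": 0, "rz": 0, "tx": 0, "ty": -4, "tz": 0, "jaw": 0},
    {"rx": 0, "ry": 0, "rz": 0, "tx": 0, "ty": -1, "tz": 0, "jaw": 0},
    {"rx": 0, "ry": 0, "rz": 0, "tx": -3.5, "ty": 0, "tz": -1.5, "jaw": 0},
    {"rx": 0, "ry": 0, "rz": 0, "tx": -3.5, "ty": 0, "tz": -1.5, "jaw": 0},
    {"rx": 0, "ry": 0, "rz": 0, "tx": -3.5, "ty": 0, "tz": -1.5, "jaw": 0},
    {"rx": 0, "ry": 0, "rz": 0, "tx": 0, "ty": 0, "tz": 0, "jaw": 0},
    {"rx": 0, "ry": 0, "rz": 0, "tx": 0, "ty": 0, "tz": 0, "jaw": 0},
  ],
)

```text
clock: 25.48
tool_pos: [0.4729, -0.0622, 0.0927]
ee_rot: [-0.707, 0.707, 0.014, -0.012]
ft_force: [1.4, 0.7, -2.7]
finger_gap: 0.0201
```

```bash
python3 - <<'E'
from h import *
go((.47,-.06,-.0225)); s=bot.observe()
o=[]
for c in("side","top","wrist"):
  P=campose(c,s) if c=="wrist" else campose(c); im=snap(c,"e_%s.png"%c)
  for q in bot.spot_point("key_centre",c)[:2]: print(c,q,onz(c,q["point"],.019,P=P))
  print(c,[proj(p,P).round(1) for p in ([.572,.15,.026],[.528,.106,.012])])
E
```

```text
t 25.48 tcp [ 0.4729 -0.0622  0.0927] x [0.999 0.036 0.002] y [ 0.002 -0.    -1.   ] z [-0.036  0.999 -0.   ] gap 0.0201 F [ 1.4  0.7 -2.7]
move cm tx,ty,tz [-0.31 11.52  0.23] yaw 92.09 ry  rx 0.01 rz 0.14
side {'point': [244.8, 281.0], 'conf': 0.52} [0.56531336 0.15235495 0.019     ]
side {'point': [241.8, 281.8], 'conf': 0.39} [0.56789785 0.13874848 0.019     ]
side [array([241.6, 278.7]), array([239.7, 300.6])]
top {'point': [192.6, 277.5], 'conf': 0.59} [0.57387944 0.13800165 0.019     ]
top {'point': [194.2, 257.5], 'conf': 0.56} [0.56737613 0.19908588 0.019     ]
top [array([192.8, 273.3]), array([208. , 287.6])]
wrist [array([-94.4, 478.5]), array([-12.4, 399.8])]
```

```bash
python3 - <<'E'
from h import *
for c,(r0,r1,c0,c1) in (("side",(230,262,255,300)),("top",(175,212,220,292))):
    a=cv2.imread(f"pics/{c}0.png").astype(int); b=cv2.imread(f"pics/e_{c}.png").astype(int)
    d=(b-a).sum(2)[r0:r1,c0:c1]; P=campose(c)
    m=((d>90)).astype(np.uint8)
    n,l,st,ce=cv2.connectedComponentsWithStats(m)
    for i in range(1,n):
        if st[i,4]>=5: print(c,st[i],(ce[i]+[c0,r0]).round(1),onz(c,(ce[i][1]+r0,ce[i][0]+c0),.024,P=P).round(3))
E
```

```text
side [21  7  8  9 41] [279.4 241. ] [0.572 0.144 0.024]
top [48 17 13  4 51] [274.1 193.5] [0.57  0.148 0.024]
```

Request:
apply_moves(
  motion=[
    {"rx": 0, "ry": 0, "rz": 0.1, "tx": -0.3, "ty": 4, "tz": 0.2, "jaw": 0},
    {"rx": 0, "ry": 0, "rz": 0, "tx": 0, "ty": 4, "tz": 0, "jaw": 0},
    {"rx": 0, "ry": 0, "rz": 0, "tx": 0, "ty": 1, "tz": 0, "jaw": 0},
    {"rx": 0, "ry": 0, "rz": 0, "tx": 0, "ty": 0, "tz": 0, "jaw": 0},
    {"rx": 0, "ry": 0, "rz": 0, "tx": 0, "ty": 0, "tz": 0, "jaw": 0},
  ],
)

```text
clock: 26.4
tool_pos: [0.4732, -0.06, 0.0023]
ee_rot: [-0.707, 0.707, 0.015, -0.012]
ft_force: [-0.7, -0.1, -1.3]
finger_gap: 0.0199
```

```bash
python3 - <<'E'
from h import *
go((.47,-.06,-.0225),92)
E
```

```text
t 26.4 tcp [ 0.4732 -0.06    0.0023] x [0.999 0.039 0.004] y [ 0.004 -0.001 -1.   ] z [-0.039  0.999 -0.001] gap 0.0199 F [-0.7 -0.1 -1.3]
move cm tx,ty,tz [-0.33  2.47  0.01] yaw 92.24 ry 0.24 rx 0.07 rz 0.22
```

The image difference places the key at (0.571, 0.146), about 50 mm in front of the mouth and on the slot's line. I'll lower the pick to the mat.

Request:
apply_moves(
  motion=[
    {"rx": 0.05, "ry": 0, "rz": 0.2, "tx": 0, "ty": 1.2, "tz": 0, "jaw": 0},
    {"rx": 0, "ry": 0, "rz": 0, "tx": 0, "ty": 0.7, "tz": 0, "jaw": 0},
    {"rx": 0, "ry": 0, "rz": 0, "tx": 0, "ty": 0.4, "tz": 0, "jaw": 0},
    {"rx": 0, "ry": 0, "rz": 0, "tx": 0, "ty": 0, "tz": 0, "jaw": 0},
    {"rx": 0, "ry": 0, "rz": 0, "tx": 0, "ty": 0, "tz": 0, "jaw": 0},
  ],
)

```text
clock: 27.02
tool_pos: [0.475, -0.0605, -0.0205]
ee_rot: [-0.707, 0.707, 0.015, -0.013]
ft_force: [-0.5, -0.0, -0.5]
finger_gap: 0.0203
```

```bash
python3 - <<'E'
from h import *
go((.47,-.06,-.0225),92)
E
```

```text
t 27.02 tcp [ 0.475  -0.0605 -0.0205] x [0.999 0.039 0.003] y [ 0.003 -0.001 -1.   ] z [-0.039  0.999 -0.001] gap 0.0203 F [-0.5 -0.  -0.5]
move cm tx,ty,tz [-0.5   0.2   0.07] yaw 92.23 ry 0.23 rx 0.08 rz 0.19
```

It is 2 mm above the mat. I'll lower the last bit, release, and rise.

Request:
apply_moves(
  motion=[
    {"rx": 0, "ry": 0, "rz": 0.15, "tx": 0, "ty": 0.18, "tz": 0, "jaw": 0},
    {"rx": 0, "ry": 0, "rz": 0, "tx": 0, "ty": 0, "tz": 0, "jaw": 0},
    {"rx": 0, "ry": 0, "rz": 0, "tx": 0, "ty": 0, "tz": 0, "jaw": 0.6},
    {"rx": 0, "ry": 0, "rz": 0, "tx": 0, "ty": 0, "tz": 0, "jaw": 0.6},
    {"rx": 0, "ry": 0, "rz": 0, "tx": 0, "ty": 0, "tz": 0, "jaw": 0.6},
    {"rx": 0, "ry": 0, "rz": 0, "tx": 0, "ty": -2, "tz": 0, "jaw": 0.6},
    {"rx": 0, "ry": 0, "rz": 0, "tx": 0, "ty": -4, "tz": 0, "jaw": 0.6},
    {"rx": 0, "ry": 0, "rz": 0, "tx": 0, "ty": -5, "tz": 0, "jaw": 0.6},
    {"rx": 0, "ry": 0, "rz": 0, "tx": 0, "ty": -5, "tz": 0, "jaw": 0.6},
    {"rx": 0, "ry": 0, "rz": 0, "tx": 0, "ty": 0, "tz": -5, "jaw": 0.6},
    {"rx": 0, "ry": 0, "rz": 0, "tx": 0, "ty": 0, "tz": -4, "jaw": 0.6},
    {"rx": 0, "ry": 0, "rz": 0, "tx": 0, "ty": 0, "tz": 0, "jaw": 0.6},
  ],
)

```text
clock: 28.52
tool_pos: [0.4793, -0.1525, 0.1444]
ee_rot: [-0.706, 0.708, 0.016, -0.013]
ft_force: [1.1, 0.0, -0.3]
finger_gap: 0.0513
```

```bash
python3 - <<'E'
from h import *
s,M=axes()
P=campose("wrist",s); im=snap("wrist","f_wrist.png")
for n,z in (("pick_handle",.015),("pick_shank",.026),("pick_tip",0),("sill",.012),("key_centre",.019)):
  for q in bot.spot_point(n,"wrist")[:2]: print(n,q,onz("wrist",q["point"],z,P=P).round(4))
Z={"connector":.042,"spool":0,"spray_can":0,"screwdriver":0,"screw_tray":0,"mug":0}
a0=cv2.imread("pics/side0.png").astype(int); b=snap("side","f_side.png")[...,::-1].astype(int); P=campose("side")
for n in Z: print(n,[(round(q["conf"],2),onz("side",q["point"],Z[n],P=P)[:2].round(3)) for q in bot.spot_point(n,"side")[:1]])
d=(b-a0).sum(2)[230:262,255:300]; yy,xx=np.nonzero(d>90); print("key blob",len(yy),onz("side",(yy.mean()+230,xx.mean()+255),.024,P=P))
E
```

```text
t 28.52 tcp [ 0.4793 -0.1525  0.1444] x [0.999 0.041 0.003] y [ 0.003 -0.003 -1.   ] z [-0.041  0.999 -0.003] gap 0.0513 F [ 1.1  0.  -0.3]
pick_handle {'point': [102.3, 318.4], 'conf': 0.63} [ 0.4747 -0.0705  0.015 ]
pick_tip {'point': [103.1, 317.5], 'conf': 0.21} [ 0.4738 -0.0714  0.    ]
connector [(0.5, array([0.645, 0.279]))]
spool [(0.73, array([ 0.732, -0.248]))]
spray_can []
screwdriver [(0.48, array([ 0.796, -0.148]))]
screw_tray [(0.82, array([ 0.591, -0.387]))]
mug [(0.96, array([0.385, 0.402]))]
key blob 41 [0.57218159 0.14435186 0.024     ]
```

```bash
python3 - <<'E'
from h import *
a=cv2.imread("pics/side0.png"); b=cv2.imread("pics/f_side.png"); ga,gb=[cv2.cvtColor(x,cv2.COLOR_BGR2GRAY) for x in (a,b)]
for n,(r0,r1,c0,c1) in {"tray":(153,182,300,343),"spool":(160,185,262,288),"can":(235,290,308,345),"mug":(285,345,300,352),"screwdriver":(168,205,225,268),"connector":(245,270,217,242)}.items():
    m=cv2.matchTemplate(gb[r0-8:r1+8,c0-8:c1+8],ga[r0:r1,c0:c1],cv2.TM_CCOEFF_NORMED); _,v,_,p=cv2.minMaxLoc(m); print(n,round(v,3),"shift px",(p[0]-8,p[1]-8))
t=snap("top","f_top.png")[...,::-1].astype(int); d=(t-cv2.imread("pics/top0.png").astype(int)).sum(2)[178:212,262:292]; yy,xx=np.nonzero(d>90); P=campose("top"); print("key",len(yy),onz("top",(yy.mean()+178,xx.mean()+262),.024,P=P).round(3),"rows",yy.min()+178,yy.max()+178,"cols",xx.min()+262,xx.max()+262)
for q in bot.spot_point("pick_handle","top")[:1]: print(onz("top",q["point"],.015,P=P))
E
```

```text
tray 0.978 shift px (0, 0)
spool 1.0 shift px (0, 0)
can 0.977 shift px (0, 0)
mug 0.999 shift px (0, 0)
screwdriver 0.998 shift px (0, 0)
connector 0.999 shift px (0, 0)
key 50 [0.57  0.147 0.024] rows 192 195 cols 268 280
[ 0.47144005 -0.06823748  0.015     ]
```

No bystander has moved, the key is on the sill, and the pick lies on the mat. Handing in.

```bash
python3 -c "
from plant import bot
print(bot.sign_off())"
```

```text
the job is handed in; nothing more can be done
None
```

The key is out of the slot and on the sill, the pick lies on the blue mat, and the job is handed in. The clock stood at about 29 s of the allowed 58. The sign-off gives no verdict.

I drew the pick out of the holder by its shank, set it down and let it go. I then took it by the handle, lowered the tine behind the key and dragged the key out. Only the pick was brought to the key.

**Last checks**
- **Key:** the top and side image differences put it at about (0.571, 0.146), roughly 50 mm in front of the mouth and on the slot's line. The top view shows it about 38 × 12 mm. It looks flat, but I had no pictures left to view it close up.
- **Pick:** the handle is at about (0.473, −0.07), standing on the mat. By calculation it is about 60 mm clear of the sill. The gripper is open and raised away from it.
- **Bystanders:** image matching showed no shift for any of the six.

**What failed or disagreed**
- **Missed grasp:** my first grasp of the shank shut above it. The cameras put the real fingertips about 32 mm short of the reported TCP, so I worked with that offset afterwards.
- **Refused move:** my first move call was refused because it left out some fields. Nothing moved.
- **Drift:** a descent over the slot drifted 5 mm sideways. I corrected it before entering.
- **Network reports:** those for the key on the sill were weak and scattered by about 1–2 cm. The last spot reading for the tray was off by about 2 cm, and the image match contradicted it.

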